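Pack bead jars into a fitted kit carton and close it

ROBOT

A 6-joint arm with a two-finger parallel gripper is mounted at the origin on the work surface. World frame = base frame: x ahead of the robot, y to its left, z up, the work surface at z = 0. Lengths are in m, angles in rad, forces in N, time in s.
With the tool pointing down it reaches from about 0.35 to 0.85 m from the base axis. Payload 8.1 kg.
Tool frame: the origin (TCP) lies at the centre of the arm's flange, where the gripper is bolted on; the fingertips stand 186 mm ahead of it and the grasp point (between the pads) lies 167 mm ahead of it; z points along the fingers, y is the direction in which the jaws open and shut (so a half turn about z gives the same grasp; the last joint's range is limited). The gripper opens to 93 mm and grips with 3 to 60 N. Pads are 15 mm wide; open, the fingers measure 128 mm over their backs; the gripper's body (75 mm by 188 mm) begins 65 mm behind the grasp point.
Start: joints at [1.184, 0.13, 1.488, -0, 1.523, -0.085], TCP at [0.178, 0.573, 0.405] pointing down, gripper open.
Joint ranges: [-2.96, 2.96], [-0.89, 2.26], [0.02, 2.5], [-1.34, 4.48], [0, 2.73], [-2.66, 2.66]. Speed limits (rad/s): [2.39, 2.39, 2.79, 3.14, 3.14, 3.14].

INTERFACE

Orientations are given as a rotation vector (axis times angle).
In Python, from plant import robot, viewer, order gives the robot as it stands.
- The arm moves only by the tool apply_moves, never from a script. Its argument "deltas" is a list of rows, each a list of 3 entries, a list of its own where there are three numbers: the finger opening in mm, from 0 to 93, then the shift along the tool's x, y, z in mm, then the turn about the tool's z in rad. In form: [[grip, [dx, dy, dz], yaw], ...]. A call has 1 to 5 rows; each row shifts and turns the commanded pose from where the row before left it, along the tool's axes as they then stand; what a row does not reach is not made up. A row lasts 1/8 s, in which the tool goes at most 62.5 mm and 10.7 degrees, less where a joint would pass 70% of its speed; a pose out of reach is approached as far as the arm can. A call is refused whole if a number of a shift passes 62.5 or a number of a turn 0.188, either way. A call with a gripper value outside its range is refused whole. The fingers move at their own pace and stop on an object; "grip_force" is the grip in N (left out, the last holds). Time passes only in rows, so rows that do not move let the fingers close. It gives the time, the measured TCP pose, the force and the opening at its end, in the units of the state.
- robot.read_state(): the state, without advancing time (a new reading comes with each control period).
- viewer.read_camera(name): name is "scene" or "top" or "wrist"; returns the picture (480x640x3 uint8, blue, green, red); there is no depth.
- viewer.get_calibration(name): a dict with "fx", "fy", "cx", "cy" (pixels), "R" (3x3) and "t" (3): a world point X has camera coordinates R X + t. Camera axes: x right, y down, z forward; pixel columns grow to the right and rows downward; lengths in m; the calibration is good to about 2 mm. A picture is of the moment at which its call begins: read the wrist's pose just before it. get_calibration takes no time and is no camera call; for the wrist camera it gives the pose at the moment of the call.
- order.close_job(): hands the job in, once; it reports no verdict.
The state is a dict: "t": time; "q": joint angles; "dq": joint speeds; "joint_torque": joint torques, N m; "tool_pos": TCP position; "orientation": TCP orientation; "force": force on the tool from outside, world axes, zero at the start; "wrist_torque": the same for the moment, N m; "opening": finger opening in m.
Only numpy, scipy, OpenCV 4.12 (cv2) and the standard library are available. Lean on these libraries where they do the work, as an engineer would, in place of code of your own. Each camera call takes 0.05 s, during which the arm holds its last target. There are 200 camera calls.

TASK

Pack this craft kit: working from left to right as seen from the robot, sound every foam pocket in the carton with the depth rod, down to its floor, and stand in each pocket the tallest bead jar that will still end below the carton's rim; leave the spare jars standing on the table. Hang the rod back upright in its stand, and once all the jars are in, close the carton flat, first the two short end flaps and then the two long ones. Leave everything else on the table alone.

Things in the scene. Friction and masses are not known exactly. Their poses are not given: they have to be found in the camera images.
- carton_rim (a point): Open cardboard shipping carton, fixed to the table, walls 4 mm, outside 148 (x) x 288 (y) mm, rim 134 mm above the table. This point: centre of the opening at rim height. Axes: x across the short side, away from the robot; y along the long side, to the robot's left; z up. Three cells in a row along y, centres 93 mm apart (y = +93, 0, -93 mm). Each cell either holds a grey foam fitment or is empty (bare carton floor).
- fit_left_mouth (a point): Foam fitment in the left (+y) cell of the carton, a dense block 137 x 88 x 90 mm, 0.45 kg, loose but snug in its cell (1 mm play), with one round upright pocket 44 mm across in its top. This point: centre of the pocket's mouth, level with the foam's top, 40 mm below the carton's rim; axes as the carton's. The pocket has a flat floor and is cut to any depth from 26 to 78 mm, different from start to start and from pocket to pocket. None if this cell has no fitment.
- fit_mid_mouth (a point): Foam fitment in the middle cell of the carton, a dense block 137 x 88 x 90 mm, 0.45 kg, loose but snug in its cell (1 mm play), with one round upright pocket 44 mm across in its top. This point: centre of the pocket's mouth, level with the foam's top, 40 mm below the carton's rim; axes as the carton's. The pocket has a flat floor and is cut to any depth from 26 to 78 mm, different from start to start and from pocket to pocket. None if this cell has no fitment.
- fit_right_mouth (a point): Foam fitment in the right (-y) cell of the carton, a dense block 137 x 88 x 90 mm, 0.45 kg, loose but snug in its cell (1 mm play), with one round upright pocket 44 mm across in its top. This point: centre of the pocket's mouth, level with the foam's top, 40 mm below the carton's rim; axes as the carton's. The pocket has a flat floor and is cut to any depth from 26 to 78 mm, different from start to start and from pocket to pocket. None if this cell has no fitment.
- short_jar_a_center (a point): A short bead jar (one of two alike): straight plastic cylinder 40 mm across and 60 mm high, white with a black cap (the top 25 mm, same diameter) and a thick heavy bottom, standing loose on the table, 0.10 to 0.17 kg. This point: its centre, 30 mm from either end; z along its axis. In a pocket it stands on the floor, with its height less the pocket's depth above the foam.
- short_jar_b_center (a point): A short bead jar (one of two alike): straight plastic cylinder 40 mm across and 60 mm high, white with a black cap (the top 25 mm, same diameter) and a thick heavy bottom, standing loose on the table, 0.10 to 0.17 kg. This point: its centre, 30 mm from either end; z along its axis. In a pocket it stands on the floor, with its height less the pocket's depth above the foam.
- medium_jar_a_center (a point): A medium bead jar (one of three alike): straight plastic cylinder 40 mm across and 80 mm high, white with a black cap (the top 25 mm, same diameter) and a thick heavy bottom, standing loose on the table, 0.10 to 0.17 kg. This point: its centre, 40 mm from either end; z along its axis. In a pocket it stands on the floor, with its height less the pocket's depth above the foam.
- medium_jar_b_center (a point): A medium bead jar (one of three alike): straight plastic cylinder 40 mm across and 80 mm high, white with a black cap (the top 25 mm, same diameter) and a thick heavy bottom, standing loose on the table, 0.10 to 0.17 kg. This point: its centre, 40 mm from either end; z along its axis. In a pocket it stands on the floor, with its height less the pocket's depth above the foam.
- medium_jar_c_center (a point): A medium bead jar (one of three alike): straight plastic cylinder 40 mm across and 80 mm high, white with a black cap (the top 25 mm, same diameter) and a thick heavy bottom, standing loose on the table, 0.10 to 0.17 kg. This point: its centre, 40 mm from either end; z along its axis. In a pocket it stands on the floor, with its height less the pocket's depth above the foam.
- tall_jar_a_center (a point): A tall bead jar (the only one): straight plastic cylinder 40 mm across and 100 mm high, white with a black cap (the top 25 mm, same diameter) and a thick heavy bottom, standing loose on the table, 0.10 to 0.17 kg. This point: its centre, 50 mm from either end; z along its axis. In a pocket it stands on the floor, with its height less the pocket's depth above the foam.
- rod_handle (a point): Depth rod, loose, 0.07 kg, hanging upright in its stand. From the top: square wooden handle 18 x 18 x 45 mm (this point: its centre; z along the rod, up), metal collar 28 mm across and 5 mm thick, whose underside is 27.5 mm below this point and rests on the stand, then a round shaft 9 mm across, 115 mm long below the collar.
- rod_tip (a point): The lower end of the depth rod's shaft, 142.5 mm below the centre of its handle; z along the rod, up.
- rod_stand_hole (a point): Fixed wooden gauge stand, 90 x 90 mm foot, open on two sides. This point: centre of the hole (16 mm across, through a 12 mm board) in its top, level with the top face, 136 mm above the table. The rod's shaft hangs through it, collar on the board, tip 115 mm below.
- end_flap_left (a joint): Angle of the short end flap at the carton's left end (+y), a cardboard panel 4 mm thick, 70 mm from hinge to free edge; hinge line in the carton's frame (mm): y = +142, 2 mm above the rim; 136 mm wide along x. Value in rad: 0 folded flat over the opening, 1.57 upright, about 1.8 to 2.1 at the start (leaning outwards), 2.4 at most. It stays where it is left; under 1 N at its edge moves it.
- end_flap_right (a joint): Angle of the short end flap at the carton's right end (-y), a cardboard panel 4 mm thick, 70 mm from hinge to free edge; hinge line in the carton's frame (mm): y = -142, 2 mm above the rim; 136 mm wide along x. Value in rad: 0 folded flat over the opening, 1.57 upright, about 1.8 to 2.1 at the start (leaning outwards), 2.4 at most. It stays where it is left; under 1 N at its edge moves it.
- long_flap_near (a joint): Angle of the long flap on the side next to the robot (-x), a cardboard panel 4 mm thick, 70 mm from hinge to free edge; hinge line in the carton's frame (mm): x = -72, 6 mm above the rim; 280 mm wide along y. Value in rad: 0 folded flat over the opening, 1.57 upright, about 1.8 to 2.1 at the start (leaning outwards), 2.4 at most. It stays where it is left; under 1 N at its edge moves it.
- long_flap_far (a joint): Angle of the long flap on the side away from the robot (+x), a cardboard panel 4 mm thick, 70 mm from hinge to free edge; hinge line in the carton's frame (mm): x = +72, 6 mm above the rim; 280 mm wide along y. Value in rad: 0 folded flat over the opening, 1.57 upright, about 1.8 to 2.1 at the start (leaning outwards), 2.4 at most. It stays where it is left; under 1 N at its edge moves it.
- scoop_tray: Green bead scoop tray, 85 x 120 x 16 mm, loose; not part of the job, to be left where it is. Origin: centre of its underside.
- drill_pen: Pink bead pen lying down, 130 mm long, 12 mm thick, loose; not part of the job, to be left where it is. Origin: centre of its underside.
- wax_tin: Round flat aluminium tin, 66 mm across, 22 mm high, loose; not part of the job, to be left where it is. Origin: centre of its underside.
- mug: White mug, 80 mm across, 95 mm high, loose; not part of the job, to be left where it is. Origin: centre of its underside.
- glue: White glue bottle, 48 mm across, 130 mm high, loose; not part of the job, to be left where it is. Origin: centre of its underside.
- tape_dispenser: Black desk tape dispenser, 150 x 60 x 85 mm, loose; not part of the job, to be left where it is. Origin: centre of its underside.
- stapler: Black stapler, 130 x 36 x 41 mm, loose; not part of the job, to be left where it is. Origin: centre of its underside.
There are look-alikes about, which are no part of the job. What is shaped like the part that bears short_jar_a_center but red is not meant.

How it is judged:
On the way, in this order (a step that is already met when the one before it is completed fails the run):
1. the rod is lowered into the left pocket (if that fitment is there) until it rests on the floor (horizontal distance between rod_tip and fit_left_mouth below 0.016 m and z of rod_tip in the frame of fit_left_mouth below -0.022 m and contact force between rod and fit_left above 0.5 N), for 0.05 s.
2. the rod is lowered into the middle pocket (if that fitment is there) until it rests on the floor (horizontal distance between rod_tip and fit_mid_mouth below 0.016 m and z of rod_tip in the frame of fit_mid_mouth below -0.022 m and contact force between rod and fit_mid above 0.5 N), for 0.05 s.
3. the rod is lowered into the right pocket (if that fitment is there) until it rests on the floor (horizontal distance between rod_tip and fit_right_mouth below 0.016 m and z of rod_tip in the frame of fit_right_mouth below -0.022 m and contact force between rod and fit_right above 0.5 N), for 0.05 s.
4. every pocket holds the jar that suits its depth, with all four flaps still open (((horizontal distance between short_jar_a_center and fit_left_mouth below 0.008 m and z of short_jar_a_center in the frame of fit_left_mouth between -0.014 and 0.01 m) or (horizontal distance between short_jar_b_center and fit_left_mouth below 0.008 m and z of short_jar_b_center in the frame of fit_left_mouth between -0.014 and 0.01 m) or (horizontal distance between medium_jar_a_center and fit_left_mouth below 0.008 m and z of medium_jar_a_center in the frame of fit_left_mouth between -0.024 and 0 m) or (horizontal distance between medium_jar_b_center and fit_left_mouth below 0.008 m and z of medium_jar_b_center in the frame of fit_left_mouth between -0.024 and 0 m) or (horizontal distance between medium_jar_c_center and fit_left_mouth below 0.008 m and z of medium_jar_c_center in the frame of fit_left_mouth between -0.024 and 0 m) or (horizontal distance between tall_jar_a_center and fit_left_mouth below 0.008 m and z of tall_jar_a_center in the frame of fit_left_mouth between -0.034 and -0.01 m)) and ((horizontal distance between short_jar_a_center and fit_mid_mouth below 0.008 m and z of short_jar_a_center in the frame of fit_mid_mouth between -0.014 and 0.01 m) or (horizontal distance between short_jar_b_center and fit_mid_mouth below 0.008 m and z of short_jar_b_center in the frame of fit_mid_mouth between -0.014 and 0.01 m) or (horizontal distance between medium_jar_a_center and fit_mid_mouth below 0.008 m and z of medium_jar_a_center in the frame of fit_mid_mouth between -0.024 and 0 m) or (horizontal distance between medium_jar_b_center and fit_mid_mouth below 0.008 m and z of medium_jar_b_center in the frame of fit_mid_mouth between -0.024 and 0 m) or (horizontal distance between medium_jar_c_center and fit_mid_mouth below 0.008 m and z of medium_jar_c_center in the frame of fit_mid_mouth between -0.024 and 0 m) or (horizontal distance between tall_jar_a_center and fit_mid_mouth below 0.008 m and z of tall_jar_a_center in the frame of fit_mid_mouth between -0.034 and -0.01 m)) and ((horizontal distance between short_jar_a_center and fit_right_mouth below 0.008 m and z of short_jar_a_center in the frame of fit_right_mouth between -0.014 and 0.01 m) or (horizontal distance between short_jar_b_center and fit_right_mouth below 0.008 m and z of short_jar_b_center in the frame of fit_right_mouth between -0.014 and 0.01 m) or (horizontal distance between medium_jar_a_center and fit_right_mouth below 0.008 m and z of medium_jar_a_center in the frame of fit_right_mouth between -0.024 and 0 m) or (horizontal distance between medium_jar_b_center and fit_right_mouth below 0.008 m and z of medium_jar_b_center in the frame of fit_right_mouth between -0.024 and 0 m) or (horizontal distance between medium_jar_c_center and fit_right_mouth below 0.008 m and z of medium_jar_c_center in the frame of fit_right_mouth between -0.024 and 0 m) or (horizontal distance between tall_jar_a_center and fit_right_mouth below 0.008 m and z of tall_jar_a_center in the frame of fit_right_mouth between -0.034 and -0.01 m)) and value of joint each of end_flap_left, end_flap_right, long_flap_near, long_flap_far above 0.9 rad), for 0.2 s.
5. both short end flaps are folded down while both long flaps are still up (value of joint each of end_flap_left, end_flap_right below 0.15 rad and value of joint each of long_flap_near, long_flap_far above 0.9 rad), for 0.2 s.
At the end, for the whole second after the job is handed in: In each pocket an upright jar (within 8 mm of its axis), its top 16 to 40 mm above the foam; all four flaps below 0.15 rad; spare jars upright on the table outside the carton; the rod hangs upright in its stand (tip within 12 mm of the hole's axis, over 100 mm below it) (((horizontal distance between short_jar_a_center and fit_left_mouth below 0.008 m and z of short_jar_a_center in the frame of fit_left_mouth between -0.014 and 0.01 m) or (horizontal distance between short_jar_b_center and fit_left_mouth below 0.008 m and z of short_jar_b_center in the frame of fit_left_mouth between -0.014 and 0.01 m) or (horizontal distance between medium_jar_a_center and fit_left_mouth below 0.008 m and z of medium_jar_a_center in the frame of fit_left_mouth between -0.024 and 0 m) or (horizontal distance between medium_jar_b_center and fit_left_mouth below 0.008 m and z of medium_jar_b_center in the frame of fit_left_mouth between -0.024 and 0 m) or (horizontal distance between medium_jar_c_center and fit_left_mouth below 0.008 m and z of medium_jar_c_center in the frame of fit_left_mouth between -0.024 and 0 m) or (horizontal distance between tall_jar_a_center and fit_left_mouth below 0.008 m and z of tall_jar_a_center in the frame of fit_left_mouth between -0.034 and -0.01 m)) and ((horizontal distance between short_jar_a_center and fit_mid_mouth below 0.008 m and z of short_jar_a_center in the frame of fit_mid_mouth between -0.014 and 0.01 m) or (horizontal distance between short_jar_b_center and fit_mid_mouth below 0.008 m and z of short_jar_b_center in the frame of fit_mid_mouth between -0.014 and 0.01 m) or (horizontal distance between medium_jar_a_center and fit_mid_mouth below 0.008 m and z of medium_jar_a_center in the frame of fit_mid_mouth between -0.024 and 0 m) or (horizontal distance between medium_jar_b_center and fit_mid_mouth below 0.008 m and z of medium_jar_b_center in the frame of fit_mid_mouth between -0.024 and 0 m) or (horizontal distance between medium_jar_c_center and fit_mid_mouth below 0.008 m and z of medium_jar_c_center in the frame of fit_mid_mouth between -0.024 and 0 m) or (horizontal distance between tall_jar_a_center and fit_mid_mouth below 0.008 m and z of tall_jar_a_center in the frame of fit_mid_mouth between -0.034 and -0.01 m)) and ((horizontal distance between short_jar_a_center and fit_right_mouth below 0.008 m and z of short_jar_a_center in the frame of fit_right_mouth between -0.014 and 0.01 m) or (horizontal distance between short_jar_b_center and fit_right_mouth below 0.008 m and z of short_jar_b_center in the frame of fit_right_mouth between -0.014 and 0.01 m) or (horizontal distance between medium_jar_a_center and fit_right_mouth below 0.008 m and z of medium_jar_a_center in the frame of fit_right_mouth between -0.024 and 0 m) or (horizontal distance between medium_jar_b_center and fit_right_mouth below 0.008 m and z of medium_jar_b_center in the frame of fit_right_mouth between -0.024 and 0 m) or (horizontal distance between medium_jar_c_center and fit_right_mouth below 0.008 m and z of medium_jar_c_center in the frame of fit_right_mouth between -0.024 and 0 m) or (horizontal distance between tall_jar_a_center and fit_right_mouth below 0.008 m and z of tall_jar_a_center in the frame of fit_right_mouth between -0.034 and -0.01 m)) and value of joint each of end_flap_left, end_flap_right, long_flap_near, long_flap_far below 0.15 rad and (horizontal distance between short_jar_a_center and carton_rim above 0.15 m or (horizontal distance between short_jar_a_center and fit_left_mouth below 0.008 m and z of short_jar_a_center in the frame of fit_left_mouth between -0.014 and 0.01 m) or (horizontal distance between short_jar_a_center and fit_mid_mouth below 0.008 m and z of short_jar_a_center in the frame of fit_mid_mouth between -0.014 and 0.01 m) or (horizontal distance between short_jar_a_center and fit_right_mouth below 0.008 m and z of short_jar_a_center in the frame of fit_right_mouth between -0.014 and 0.01 m)) and (horizontal distance between short_jar_b_center and carton_rim above 0.15 m or (horizontal distance between short_jar_b_center and fit_left_mouth below 0.008 m and z of short_jar_b_center in the frame of fit_left_mouth between -0.014 and 0.01 m) or (horizontal distance between short_jar_b_center and fit_mid_mouth below 0.008 m and z of short_jar_b_center in the frame of fit_mid_mouth between -0.014 and 0.01 m) or (horizontal distance between short_jar_b_center and fit_right_mouth below 0.008 m and z of short_jar_b_center in the frame of fit_right_mouth between -0.014 and 0.01 m)) and (horizontal distance between medium_jar_a_center and carton_rim above 0.15 m or (horizontal distance between medium_jar_a_center and fit_left_mouth below 0.008 m and z of medium_jar_a_center in the frame of fit_left_mouth between -0.024 and 0 m) or (horizontal distance between medium_jar_a_center and fit_mid_mouth below 0.008 m and z of medium_jar_a_center in the frame of fit_mid_mouth between -0.024 and 0 m) or (horizontal distance between medium_jar_a_center and fit_right_mouth below 0.008 m and z of medium_jar_a_center in the frame of fit_right_mouth between -0.024 and 0 m)) and (horizontal distance between medium_jar_b_center and carton_rim above 0.15 m or (horizontal distance between medium_jar_b_center and fit_left_mouth below 0.008 m and z of medium_jar_b_center in the frame of fit_left_mouth between -0.024 and 0 m) or (horizontal distance between medium_jar_b_center and fit_mid_mouth below 0.008 m and z of medium_jar_b_center in the frame of fit_mid_mouth between -0.024 and 0 m) or (horizontal distance between medium_jar_b_center and fit_right_mouth below 0.008 m and z of medium_jar_b_center in the frame of fit_right_mouth between -0.024 and 0 m)) and (horizontal distance between medium_jar_c_center and carton_rim above 0.15 m or (horizontal distance between medium_jar_c_center and fit_left_mouth below 0.008 m and z of medium_jar_c_center in the frame of fit_left_mouth between -0.024 and 0 m) or (horizontal distance between medium_jar_c_center and fit_mid_mouth below 0.008 m and z of medium_jar_c_center in the frame of fit_mid_mouth between -0.024 and 0 m) or (horizontal distance between medium_jar_c_center and fit_right_mouth below 0.008 m and z of medium_jar_c_center in the frame of fit_right_mouth between -0.024 and 0 m)) and (horizontal distance between tall_jar_a_center and carton_rim above 0.15 m or (horizontal distance between tall_jar_a_center and fit_left_mouth below 0.008 m and z of tall_jar_a_center in the frame of fit_left_mouth between -0.034 and -0.01 m) or (horizontal distance between tall_jar_a_center and fit_mid_mouth below 0.008 m and z of tall_jar_a_center in the frame of fit_mid_mouth between -0.034 and -0.01 m) or (horizontal distance between tall_jar_a_center and fit_right_mouth below 0.008 m and z of tall_jar_a_center in the frame of fit_right_mouth between -0.034 and -0.01 m)) and angle between each of short_jar_a_center, short_jar_b_center, medium_jar_a_center, medium_jar_b_center, medium_jar_c_center, tall_jar_a_center's own z axis and vertical below 0.15 rad and linear speed of each of short_jar_a, short_jar_b, medium_jar_a, medium_jar_b, medium_jar_c, tall_jar_a below 0.02 m/s and horizontal distance between rod_tip and rod_stand_hole below 0.012 m and z of rod_tip in the frame of rod_stand_hole below -0.1 m and angle between rod_tip's own z axis and vertical below 0.12 rad); the robot touches nothing.
It fails at once if a bystander pushed more than 50 mm (distance of any of scoop_tray, drill_pen, wax_tin, mug, glue, tape_dispenser, stapler from where it was at the start of the episode above 0.05 m).
Of fit_left, fit_mid, fit_right only 2 to 3 are there at a start; the rules pass over those that are not, and their reading is None.
At some moment in a run one of short_jar_a, short_jar_b, medium_jar_a, medium_jar_b, medium_jar_c may be knocked a few centimetres aside while the robot is not near it.
It also fails if it takes over 210 s, if anything falls off the work surface, if the arm or the gripper's body presses on something with over 40 N, if the wrist force passes 120 N, or if a joint passes its speed limit or range.

## Working session

There is one attempt and no reset: what is moved stays moved. The work goes in short steps, Python scripts to look and compute and a tool call to move; the robot and the scene stay as the last step left them, time stands still between calls to the robot, and variables do not carry over. Pictures are saved under pics/ and viewed, about 12 in all and at most 16, crops included, and the job is handed in when it is done.

Besides the shell and the picture viewer there is one more tool, called after "Request:" as name(argument=value, ...) on one line, values as JSON. apply_moves: Moves the arm, as the interface text tells. Its arguments: {"type":"object","properties":{"deltas":{"type":"array"},"grip_force":{"type":"number"}},"required":["deltas"]}

```bash
mkdir -p pics; ls; cat > h.py <<'E'
import numpy as np, cv2, sys
from plant import robot, viewer, order
def snap(n,f):
    c=viewer.get_calibration(n); im=np.array(viewer.read_camera(n)); cv2.imwrite('pics/'+f,im); return im,c
def ray(c,u,v):
    R=np.array(c['R']);t=np.array(c['t']); o=-R.T@t
    d=R.T@np.array([(u-c['cx'])/c['fx'],(v-c['cy'])/c['fy'],1]); return o,d
def onz(c,u,v,z):
    o,d=ray(c,u,v); return o+d*(z-o[2])/d[2]
def proj(c,X):
    p=np.array(c['R'])@np.array(X)+np.array(c['t']); return c['fx']*p[0]/p[2]+c['cx'],c['fy']*p[1]/p[2]+c['cy']
E
python3 - <<'E'
from h import *
s=robot.read_state(); print(s)
for n in ['scene','top','wrist']:
    im,c=snap(n,n+'0.png'); print(n,c)
E
```

```text
pics
{'t': 0.0, 'q': array([ 1.18353596e+00,  1.31150524e-01,  1.48926689e+00,  8.22282781e-06,
        1.52297032e+00, -8.53763951e-02]), 'dq': array([-5.44154153e-04,  1.33495056e-03,  1.34372346e-04,  9.97915094e-04,
       -3.21082996e-05, -8.35811512e-04]), 'joint_torque': array([ 8.55295948e-04, -5.59843183e+01, -4.91758096e+01,  7.67940329e-02,
        3.55918903e-02, -1.24243884e-04]), 'tool_pos': array([0.17827135, 0.57267221, 0.40370029]), 'orientation': array([-4.72335687e-01, -3.10544768e+00,  2.73793751e-03]), 'force': array([-0.49246432, -0.88206654,  0.31317267]), 'wrist_torque': array([-0.0048257 , -0.02744991,  0.0229913 ]), 'opening': 0.09287100582654716}
scene {'fx': 496.5972612349615, 'fy': 496.5972612349615, 'cx': 309.91935731259304, 'cy': 240.82661716939023, 'R': array([[ 0.64405854,  0.76497537, -0.00113031],
       [ 0.63733217, -0.53740745, -0.5522689 ],
       [-0.42307955,  0.35497312, -0.83366527]]), 't': array([-0.29777516, -0.29701687,  1.36970765])}
top {'fx': 458.1792534742469, 'fy': 458.1792534742469, 'cx': 315.97256782638624, 'cy': 236.56694391773587, 'R': array([[-0.01109262, -0.99968734,  0.02240915],
       [-0.99271587,  0.00832103, -0.12019136],
       [ 0.11996731, -0.02357916, -0.99249779]]), 't': array([-0.04692444,  0.5191794 ,  1.14962138])}
wrist {'fx': 426.21102435905635, 'fy': 426.21102435905635, 'cx': 320.971294987574, 'cy': 244.1134010255826, 'R': array([[ 0.29694252,  0.95489443, -0.00133198],
       [ 0.92265214, -0.28655619,  0.25806701],
       [ 0.24604506, -0.07786002, -0.9661261 ]]), 't': array([-0.59885323, -0.03004064,  0.38884774])}
```

View pics/top0.png

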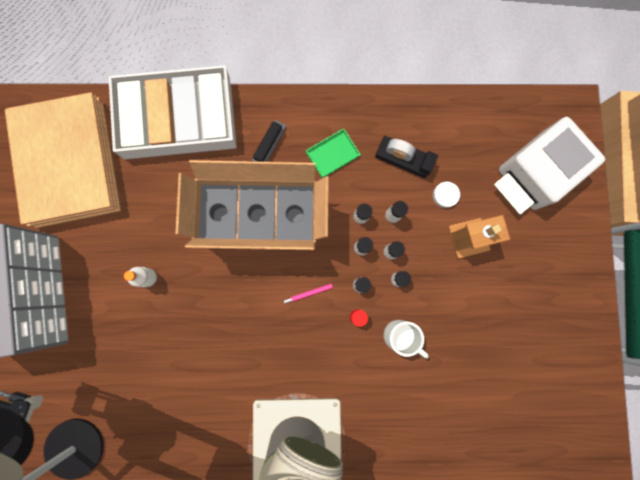

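View pics/scene0.png

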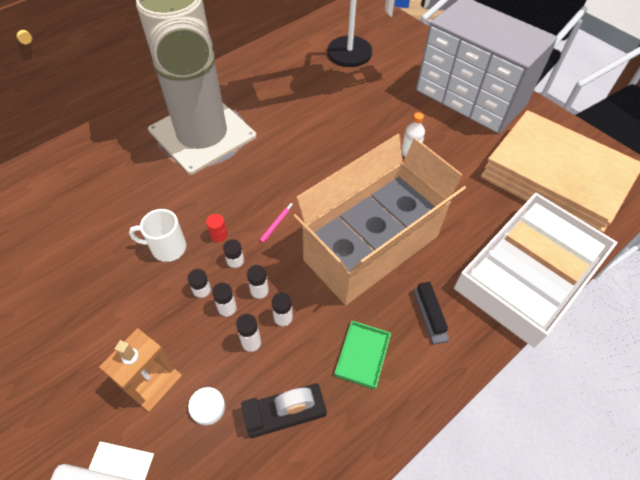

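Top view: the carton has three foam pockets at about (219,212), (257,212) and (295,212). The rod in its stand is at (491,231). There are six black-capped jars: (363,214), (398,211), (363,246), (395,250), (362,286) and (401,280). The red look-alike at (360,318) doesn't count. In the scene view the tall jar looks like the one at (248,330).

```bash
cat >> h.py <<'E'
from scipy.spatial.transform import Rotation as Ro
def tri(rays):
    A=np.zeros((3,3));b=np.zeros(3)
    for o,d in rays:
        d=d/np.linalg.norm(d);P=np.eye(3)-np.outer(d,d);A+=P;b+=P@o
    x=np.linalg.solve(A,b); return x,max(np.linalg.norm(np.cross(x-o,d/np.linalg.norm(d))) for o,d in rays)
def blobs(m,lo,hi):
    n,l,s,ce=cv2.connectedComponentsWithStats(m.astype(np.uint8)); return [(ce[i],s[i]) for i in range(1,n) if lo<s[i][4]<hi]
def dark(im,th=60): return im.max(2)<th
E
python3 - <<'E'
from h import *
ct,cs=viewer.get_calibration('top'),viewer.get_calibration('scene')
t=cv2.imread('pics/top0.png');s=cv2.imread('pics/scene0.png')
R=Ro.from_rotvec(robot.read_state()['orientation']).as_matrix();print(R.round(3))
bt=[b for b in blobs(dark(t),60,1000) if 340<b[0][0]<420 and 190<b[0][1]<300]
bs=[b for b in blobs(dark(s),60,1000) if 170<b[0][0]<310 and 220<b[0][1]<360]
print(len(bt),len(bs))
for b in bt:
    r=[]
    for k in bs:
        x,e=tri([ray(ct,*b[0]),ray(cs,*k[0])]); r.append((e,x.round(4),k[0].round(),k[1][4]))
    r=[q for q in r if .02<q[1][2]<.12 and q[0]<.006]
    print(b[0].round(),b[1][4],*[(round(q[0]*1e3,1),q[1],q[2]) for q in sorted(r,key=lambda q:q[0])])
for nm,im,c,win in (('t',t,ct,(200,312,195,230)),('s',s,cs,(320,425,190,260))):
    a,b,d,e=win
    for th in (45,60,75):
        print(nm,th,[(k[0].round(1),k[1][2:5],onz(c,*k[0],.094).round(4)) for k in blobs(dark(im[d:e,a:b],th),30,1000) if not k[0].__iadd__(np.array([a,d])) is None])
# enlarge crops
A=cv2.resize(t[190:260,440:520],None,fx=5,fy=5,interpolation=cv2.INTER_CUBIC)
B=cv2.resize(s[320:420,90:190],None,fx=3.5,fy=3.5,interpolation=cv2.INTER_CUBIC)
C=cv2.resize(t[150:260,170:340],None,fx=4.5,fy=2.27,interpolation=cv2.INTER_CUBIC)
top=np.hstack([A,B]); C=cv2.resize(t[150:260,170:340],(680,440),interpolation=cv2.INTER_CUBIC)[:240]
cv2.imwrite('pics/c1.png',top)
E
```

```text
[[-0.955  0.297 -0.001]
 [ 0.297  0.955 -0.001]
 [ 0.    -0.001 -1.   ]]
6 6
[399. 209.] 173 (np.float64(0.5), array([ 0.5828, -0.2617,  0.0665]), array([248., 332.]))
[364. 212.] 154 (np.float64(0.8), array([ 0.5771, -0.1737,  0.0645]), array([281., 304.]))
[365. 245.] 155 (np.float64(0.6), array([ 0.4942, -0.1741,  0.0499]), array([257., 280.]))
[396. 249.] 163 (np.float64(0.4), array([ 0.4827, -0.2545,  0.0482]), array([223., 299.]))
[402. 279.] 163 (np.float64(1.8), array([ 0.4091, -0.2716,  0.028 ]), array([199., 284.]))
[363. 285.] 143 (np.float64(0.6), array([ 0.3945, -0.1705,  0.0277]), array([233., 254.]))
t 45 []
t 60 [(array([214.5, 208.8]), array([12, 12, 47], dtype=int32), array([0.5816, 0.1971, 0.094 ])), (array([253.1, 208.6]), array([12,  9, 37], dtype=int32), array([0.5816, 0.1029, 0.094 ]))]
t 75 [(array([215. , 209.1]), array([15, 15, 84], dtype=int32), array([0.581 , 0.1959, 0.094 ])), (array([253.8, 209. ]), array([15, 13, 75], dtype=int32), array([0.5805, 0.1013, 0.094 ])), (array([293.4, 208.2]), array([15,  8, 48], dtype=int32), array([0.582 , 0.0042, 0.094 ]))]
s 45 []
s 60 []
s 75 [(array([411.6, 204.9]), array([ 9, 10, 47], dtype=int32), array([0.5851, 0.1945, 0.094 ])), (array([381.7, 226. ]), array([ 6, 11, 43], dtype=int32), array([0.5834, 0.1025, 0.094 ]))]
```

View pics/c1.png

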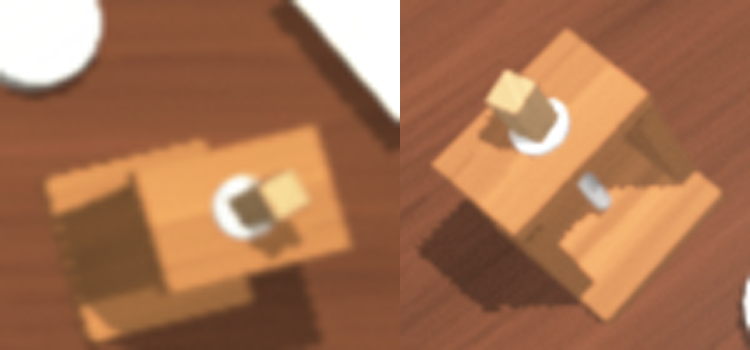

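```bash
cat >> h.py <<'E'
def rec(c,X0): pass
def plan(x,y,z,yawdir=None):
    """tool-frame delta (mm) to grasp point target (x,y,z); yawdir: world angle wanted for tool y axis (mod pi)"""
    s=robot.read_state();R=Ro.from_rotvec(s['orientation']).as_matrix()
    g=s['tool_pos']+R@[0,0,.167]
    a=np.arctan2(R[1,1],R[0,1]); dy=0
    if yawdir is not None:
        dy=-((yawdir-a+np.pi/2)%np.pi-np.pi/2)  # tool z down: world ccw = tool -z
    d=np.array([x,y,z])-g
    R2=R@Ro.from_euler('z',dy).as_matrix()
    print('t',s['t'],'g',g.round(4),'yaw',round(a,3),'q6',s['q'][5].round(2),'turn',round(dy,3),'before-turn',(R.T@d*1e3).round(1),'after-turn',(R2.T@d*1e3).round(1),'F',s['force'].round(1),'op',round(s['opening']*1e3,1))
E
python3 - <<'E'
from h import *
ct,cs,cw=[viewer.get_calibration(n) for n in('top','scene','wrist')]
s=robot.read_state();R=Ro.from_rotvec(s['orientation']).as_matrix()
cp=-np.array(cw['R']).T@cw['t'];print('cam in tool',R.T@(cp-s['tool_pos']),R.T@np.array(cw['R']).T)
print(tri([ray(ct,497,229),ray(cs,122,345.7)]),tri([ray(ct,488.4,231.4),ray(cs,130,356)]))
print(onz(ct,488.4,231.4,.141),onz(cs,130,356,.141),onz(ct,497,229,.186),onz(cs,122,345.7,.186))
plan(.5,-.4,.35,np.arctan2(-.96,.28))
E
```

```text
cam in tool [ 0.07145552 -0.00041399  0.02118423] [[ 2.74709654e-04 -9.66093493e-01 -2.58192347e-01]
 [ 9.99999916e-01  1.86538245e-04  3.65991662e-04]
 [-3.05419416e-04 -2.58192425e-01  9.66093462e-01]]
(array([ 0.51470738, -0.45899147,  0.1827602 ]), np.float64(0.0009308295819605508)) (array([ 0.51509976, -0.45906661,  0.13552688]), np.float64(2.6564210195405296e-05))
[ 0.5143813  -0.45686491  0.141     ] [ 0.51801155 -0.45877731  0.141     ] [ 0.51388594 -0.45850926  0.186     ] [ 0.5171006  -0.45803212  0.186     ]
t 0.15 g [0.1782 0.5725 0.2369] yaw 1.269 q6 -0.09 turn -0.586 before-turn [-596.3 -833.1 -112. ] after-turn [  -36.6 -1023.9  -112. ] F [ 0.4 -0.2  0.2] op 92.6
```

Request:
apply_moves(deltas=[[93,[0,0,-32],-0.1465],[93,[0,0,-32],-0.1465],[93,[0,0,-32],-0.1465],[93,[0,0,-32],-0.1465],[93,[-19,-55,0],0]])

```text
t: 0.78
tool_pos: [0.211, 0.5268, 0.535]
orientation: [-0.455, 3.107, 0.006]
force: [1.3, -0.6, -0.3]
opening: 0.0929
```

Request:
apply_moves(deltas=[[93,[-19,-56,0],0],[93,[-19,-56,0],0],[93,[-19,-56,0],0],[93,[-19,-56,0],0],[93,[-19,-56,0],0]])

```text
t: 1.4
tool_pos: [0.3823, 0.2816, 0.5326]
orientation: [-0.445, 3.11, 0.0]
force: [0.7, 1.5, 0.1]
opening: 0.0925
```

Request:
apply_moves(deltas=[[93,[-19,-56,0],0],[93,[-19,-56,0],0],[93,[-19,-56,0],0],[93,[-20,-56,0],0],[93,[0,0,0],0]])

```text
t: 2.02
tool_pos: [0.52, 0.0865, 0.5315]
orientation: [0.436, -3.109, 0.001]
force: [0.0, 0.2, -0.7]
opening: 0.0926
```

```bash
python3 - <<'E'
from h import *
im,c=snap('wrist','w1.png'); np.save('w1.npy',c,allow_pickle=True)
plan(.515,-.38,.35)
plan(.515,-.458,.30,np.arctan2(.96,-.28))
E
```

```text
t 2.075 g [0.5188 0.0882 0.3648] yaw 1.851 q6 -1.78 turn 0 before-turn [ 133.3 -448.9   14.8] after-turn [ 133.3 -448.9   14.8] F [ 0.8  0.8 -0.2] op 92.8
t 2.075 g [0.5188 0.0882 0.3648] yaw 1.851 q6 -1.78 turn -0.003 before-turn [ 154.9 -523.8   64.8] after-turn [ 156.5 -523.4   64.8] F [ 0.8  0.8 -0.2] op 92.8
```

View pics/w1.png

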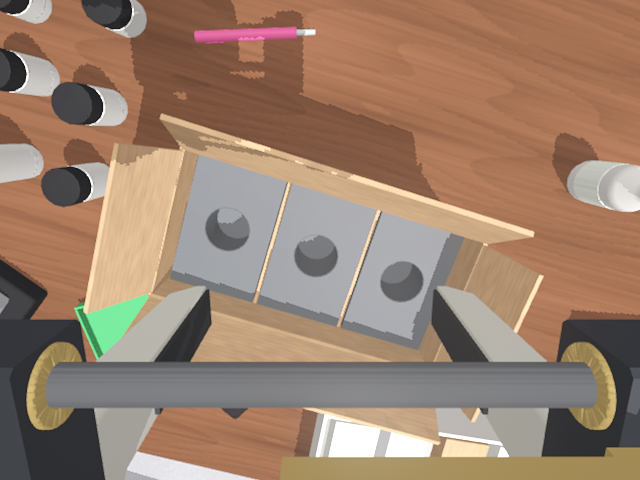

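```bash
python3 - <<'E'
from h import *
im=cv2.imread('pics/w1.png');c=np.load('w1.npy',allow_pickle=True).item()
g=cv2.GaussianBlur(cv2.cvtColor(im,cv2.COLOR_BGR2GRAY),(3,3),0)
P=[]
for (u,v) in ((227,229),(316,255),(402,281)):
    w=g[v-32:v+32,u-32:u+32]; med=np.median(w[[0,1,-1,-2],20:44]); 
    m=np.zeros_like(g); yy,xx=np.mgrid[:480,:640]; 
    m[((np.abs(g.astype(float)-med)>14)&((xx-u)**2+(yy-v)**2<29**2))]=1
    n,l,s,ce=cv2.connectedComponentsWithStats(m); k=1+np.argmax(s[1:,4])
    pts=cv2.convexHull(np.argwhere(l==k)[:,::-1].astype(np.int32))[:,0]
    X=np.array([onz(c,a,b,.094)[:2] for a,b in pts])
    (cx,cy),r=cv2.minEnclosingCircle((X*1000).astype(np.float32)); e=cv2.fitEllipse((X*1000).astype(np.float32))
    print((u,v),med,s[k],np.array([cx,cy,r]).round(1),np.array(e[0]).round(1),np.array(e[1]).round(1)); P.append(e[0])
P=np.array(P);d=P[2]-P[0];print(np.linalg.norm(d),np.arctan2(d[0],d[1]),P.mean(0))
# rim corners at inner top: image estimates
for p in ((192,150),(486,243),(416,349),(150,293)): print(p,onz(c,*p,.134).round(4))
z=cv2.resize(im[180:320,180:450],None,fx=2.9,fy=2.9,interpolation=cv2.INTER_CUBIC);cv2.imwrite('pics/c2.png',z)
E
```

```text
(227, 229) 167.0 [ 204  208   46   44 1316] [568.6   2.   22.9] [568.6   1.9] [45.4 45.7]
(316, 255) 171.5 [ 293  235   46   43 1483] [570.8  94.9  23. ] [570.9  95. ] [45.2 46. ]
(402, 281) 174.5 [ 380  261   44   42 1470] [573.  188.   23.1] [572.9 188. ] [45.8 45.9]
186.07378534479386 0.023220034494692725 [570.83341471  94.95713663]
(192, 150) [ 0.497  -0.0363  0.134 ]
(486, 243) [0.5046 0.2384 0.134 ]
(416, 349) [0.6235 0.2124 0.134 ]
(150, 293) [ 0.6374 -0.0479  0.134 ]
```

Pocket centres, with spacing within 0.1 mm of spec: left (.573,.188), mid (.571,.095), right (.569,.002). Carton yaw is -0.023. Next I'll go and look at the rod.

Request:
apply_moves(deltas=[[93,[17,-58,0],0],[93,[17,-58,0],0],[93,[17,-58,0],0],[93,[17,-58,0],0],[93,[17,-58,0],0]])

```text
t: 2.7
tool_pos: [0.518, -0.2125, 0.5331]
orientation: [-0.448, 3.109, 0.0]
force: [0.9, -0.1, 0.8]
opening: 0.0932
```

Request:
apply_moves(deltas=[[93,[17,-58,0],0],[93,[17,-58,0],0],[93,[17,-58,0],0],[93,[17,-58,0],0],[93,[0,0,0],0]])

```text
t: 3.32
tool_pos: [0.5178, -0.4568, 0.5291]
orientation: [0.44, -3.107, -0.006]
force: [0.3, 0.8, 0.9]
opening: 0.0931
```

```bash
python3 - <<'E'
from h import *
im,c=snap('wrist','w2.png'); np.save('w2.npy',c,allow_pickle=True)
plan(.515,-.458,.17)
print(proj(c,[.515,-.458,.186]))
E
```

```text
t 3.375 g [ 0.518  -0.4543  0.3635] yaw 1.854 q6 -2.65 turn 0 before-turn [  3.7  -3.3 193.5] after-turn [  3.7  -3.3 193.5] F [-0.5  0.7  0.5] op 93.0
(np.float64(319.05256829934035), np.float64(223.39097988669863))
```

View pics/w2.png

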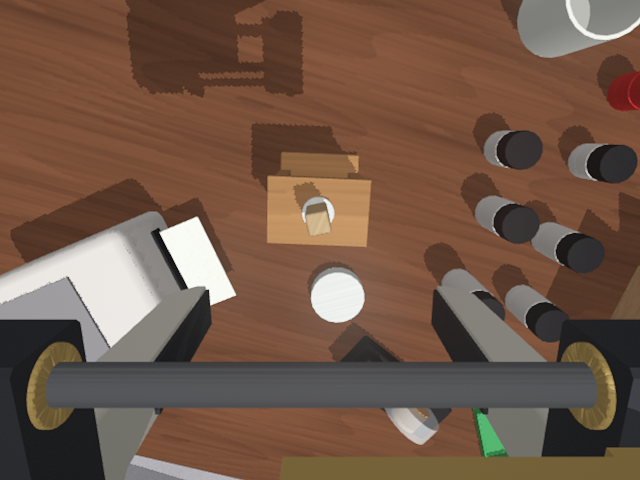

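```bash
python3 - <<'E'
from h import *
im=cv2.imread('pics/w2.png')
z=cv2.resize(im[140:260,255:385],None,fx=5,fy=5,interpolation=cv2.INTER_CUBIC);cv2.imwrite('pics/c3.png',z)
print(im[226,312:322],im[215,318:328],im[235,280])
E
```

```text
[[143 183 208]
 [141 181 207]
 [141 180 206]
 [139 179 204]
 [140 179 204]
 [144 183 209]
 [149 190 216]
 [151 192 217]
 [147 187 213]
 [143 183 209]] [[142 182 208]
 [140 180 206]
 [139 179 204]
 [140 180 205]
 [144 185 211]
 [150 192 218]
 [150 192 218]
 [143 183 210]
 [134 175 201]
 [103 140 166]] [ 99 147 194]
```

View pics/c3.png

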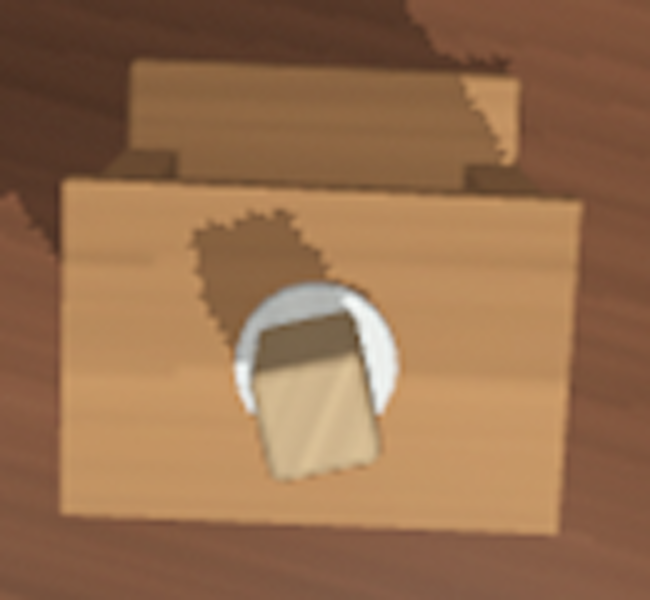

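```bash
python3 - <<'E'
from h import *
c=np.load('w2.npy',allow_pickle=True).item()
P=np.array([onz(c,a/5+255,b/5+140,.186) for a,b in((255,372),(355,350),(380,460),(278,482))])
print(P.mean(0)); e=P[2]-P[1]+P[3]-P[0]; f=P[1]-P[0]+P[2]-P[3]
print(np.arctan2(e[1],e[0]),np.arctan2(f[1],f[0]),np.linalg.norm(e)/2,np.linalg.norm(f)/2)
x,y=P.mean(0)[:2]
a=np.arctan2(e[1],e[0]); 
plan(x,y,.1635,a)
E
```

```text
[ 0.51505259 -0.45850608  0.186     ]
0.4906575861407488 2.0704446697239294 0.0177286575379705 0.015975091897829096
t 3.375 g [ 0.518  -0.4543  0.3635] yaw 1.854 q6 -2.65 turn 1.363 before-turn [  3.7  -3.9 200. ] after-turn [ -3.   -4.5 200. ] F [-0.5  0.7  0.5] op 93.0
```

Request:
apply_moves(deltas=[[93,[0,0,0],0.17],[93,[0,0,0],0.17],[93,[0,0,0],0.17],[93,[0,0,0],0.17],[93,[0,0,0],0.17]])

```text
t: 4.0
tool_pos: [0.5189, -0.4512, 0.5341]
orientation: [0.881, 3.014, -0.0]
force: [0.2, -0.3, -0.2]
opening: 0.0929
```

Request:
apply_moves(deltas=[[93,[0,0,30],0.17],[93,[0,0,30],0.17],[93,[0,0,30],0.17],[93,[0,0,0],0],[93,[0,0,0],0]])

```text
t: 4.62
tool_pos: [0.5186, -0.4528, 0.445]
orientation: [1.601, 2.7, -0.001]
force: [-0.3, -1.2, -0.2]
opening: 0.0932
```

```bash
python3 - <<'E'
from h import *
im,c=snap('wrist','w3.png'); np.save('w3.npy',c,allow_pickle=True)
plan(.515,-.4585,.1655,.493)
print(robot.read_state()['orientation'],Ro.from_rotvec(robot.read_state()['orientation']).as_matrix()[:,2])
E
```

```text
t 4.675 g [ 0.519  -0.4536  0.2785] yaw 0.499 q6 -1.29 turn 0.006 before-turn [ -2.   -5.9 113. ] after-turn [ -2.1  -5.9 113. ] F [-0.7  0.3 -0.3] op 93.2
[ 1.60197220e+00  2.69865112e+00 -1.06782202e-03] [ 0.00246933 -0.00225721 -0.9999944 ]
```

Request:
apply_moves(deltas=[[60,[-2,-6,30],0],[60,[0,0,40],0],[60,[0,0,30],0],[60,[0,0,13],0],[60,[0,0,0],0]])

```text
t: 5.3
tool_pos: [0.5138, -0.4587, 0.3303]
orientation: [1.608, 2.699, -0.0]
force: [-0.3, -0.5, 0.1]
opening: 0.0605
```

Request:
apply_moves(deltas=[[0,[0,0,0],0],[0,[0,0,0],0],[0,[0,0,0],0],[0,[0,0,0],0],[0,[0,0,0],0]], grip_force=30)

```text
t: 5.92
tool_pos: [0.5136, -0.4587, 0.3299]
orientation: [1.609, 2.698, 0.0]
force: [-0.4, -0.0, 1.0]
opening: 0.0177
```

```bash
python3 - <<'E'
from h import *
plan(.515,-.4585,.1655,.493)
E
```

```text
t 5.925 g [ 0.5136 -0.4587  0.1629] yaw 0.495 q6 -1.3 turn 0.002 before-turn [-0.5  1.3 -2.6] after-turn [-0.5  1.3 -2.6] F [-0.4 -0.   1. ] op 17.7
```

Request:
apply_moves(deltas=[[0,[0,0,-20],0],[0,[0,0,-45],0],[0,[0,0,-45],0],[0,[0,0,-45],0],[0,[0,0,-45],0]])

```text
t: 6.55
tool_pos: [0.5132, -0.4583, 0.5331]
orientation: [1.609, 2.697, -0.001]
force: [1.1, -0.1, -0.5]
opening: 0.0179
```

Request:
apply_moves(deltas=[[0,[23,15,0],0],[0,[46,30,0],0],[0,[46,30,0],0],[0,[46,31,0],0],[0,[46,31,0],0]])

```text
t: 7.18
tool_pos: [0.5354, -0.2096, 0.5315]
orientation: [1.609, 2.696, 0.0]
force: [0.5, -0.1, -1.0]
opening: 0.018
```

Request:
apply_moves(deltas=[[0,[46,31,0],0],[0,[46,31,0],0],[0,[46,31,0],0],[0,[46,31,0],0],[0,[46,31,0],0]])

```text
t: 7.8
tool_pos: [0.5625, 0.0663, 0.5316]
orientation: [1.609, 2.696, 0.002]
force: [0.4, -0.5, -0.4]
opening: 0.0178
```

Request:
apply_moves(deltas=[[0,[46,31,0],0],[0,[46,31,0],0],[0,[11,5,0],0],[0,[0,0,0],0],[0,[0,0,0],0]])

```text
t: 8.43
tool_pos: [0.573, 0.1857, 0.5304]
orientation: [1.611, 2.696, 0.0]
force: [-1.1, 0.2, -0.2]
opening: 0.0173
```

```bash
python3 - <<'E'
from h import *
im,c=snap('wrist','w4.png'); np.save('w4.npy',c,allow_pickle=True)
plan(.573,.188,.363)
E
```

```text
t 8.475 g [0.5732 0.1854 0.3632] yaw 0.493 q6 -0.27 turn 0 before-turn [2.4 1.1 0.2] after-turn [2.4 1.1 0.2] F [ 0.7 -0.5 -0.8] op 17.8
```

View pics/w4.png

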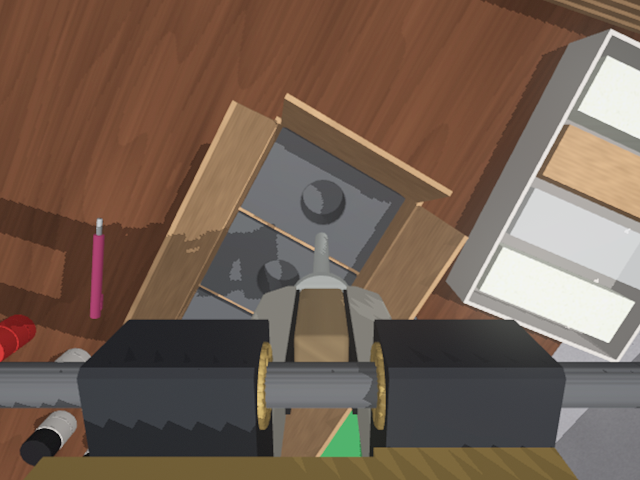

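The left pocket mouth is at (323,201) and the rod shaft is in view at about (321,236). I'll check an earlier crop of the pockets for rough depths before sounding.

View pics/c2.png

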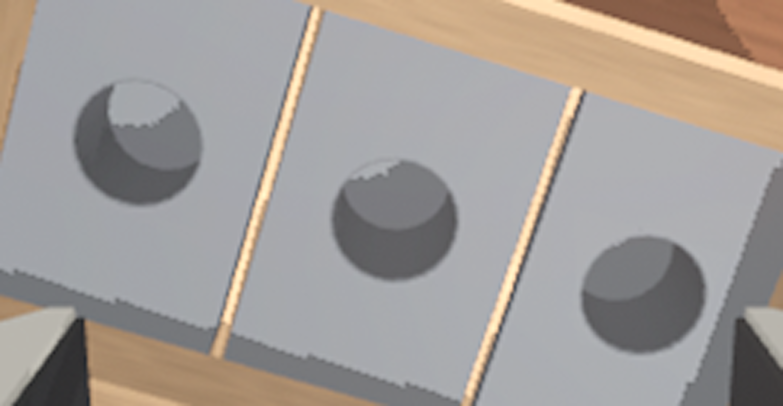

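Request:
apply_moves(deltas=[[0,[2,1,25],0],[0,[0,0,40],0],[0,[0,0,40],0],[0,[0,0,17],0],[0,[0,0,0],0]])

```text
t: 9.1
tool_pos: [0.5728, 0.1884, 0.4069]
orientation: [-1.61, -2.696, 0.002]
force: [-0.5, 0.0, -0.1]
opening: 0.0182
```

Request:
apply_moves(deltas=[[0,[0,0,10],0],[0,[0,0,10],0],[0,[0,0,5],0],[0,[0,0,0],0]])

```text
t: 9.6
tool_pos: [0.5728, 0.1893, 0.3822]
orientation: [-1.609, -2.698, 0.001]
force: [0.2, 0.2, -0.8]
opening: 0.018
```

```bash
python3 - <<'E'
from h import *
from scipy.optimize import brentq
c=np.load('w1.npy',allow_pickle=True).item()
for n,C,ps in (('L',(.573,.188),((625,300),(655,282),(668,265))),('M',(.571,.095),((370,222),(395,229),(430,215))),('R',(.5687,.002),((125,145),(150,163),(175,168)))):
  for p in ps:
    f=lambda d:np.hypot(*(onz(c,p[0]/2.9+180,p[1]/2.9+180,.094-d)[:2]-C))-.022
    try: print(n,p,round(brentq(f,0.005,.1)*1e3,1))
    except Exception as e: print(n,p,f(0.005),f(.1))
E
```

```text
L (625, 300) 53.7
L (655, 282) 56.5
L (668, 265) 55.3
M (370, 222) 64.0
M (395, 229) 62.6
M (430, 215) 65.4
R (125, 145) 56.9
R (150, 163) 55.7
R (175, 168) 52.2
```

Visual estimates of depth: L about 55 mm, M about 64 mm, R about 55 mm. Next I'll sound the left pocket to confirm.

Request:
apply_moves(deltas=[[0,[0,0,9],0],[0,[0,0,9],0],[0,[0,0,7],0],[0,[0,0,0],0]])

```text
t: 10.1
tool_pos: [0.5726, 0.1892, 0.3565]
orientation: [-1.609, -2.697, 0.002]
force: [1.0, 0.0, -0.1]
opening: 0.0176
```

Request:
apply_moves(deltas=[[0,[0,0,3],0],[0,[0,0,0],0]])

```text
t: 10.35
tool_pos: [0.5729, 0.1893, 0.3547]
orientation: [1.61, 2.698, 0.0]
force: [-0.3, -0.0, -0.6]
opening: 0.0182
```

Request:
apply_moves(deltas=[[0,[0,0,3],0],[0,[0,0,0],0]])

```text
t: 10.6
tool_pos: [0.5728, 0.1892, 0.3515]
orientation: [-1.609, -2.698, 0.0]
force: [-0.3, -0.6, 0.0]
opening: 0.0178
```

Request:
apply_moves(deltas=[[0,[0,0,2],0],[0,[0,0,0],0]])

```text
t: 10.85
tool_pos: [0.5729, 0.1892, 0.3495]
orientation: [-1.609, -2.698, 0.0]
force: [-0.1, -0.6, -1.1]
opening: 0.0177
```

Request:
apply_moves(deltas=[[0,[0,0,2],0],[0,[0,0,0],0]])

```text
t: 11.1
tool_pos: [0.5728, 0.1892, 0.3475]
orientation: [-1.609, -2.698, 0.0]
force: [0.5, 0.5, -0.7]
opening: 0.0179
```

Request:
apply_moves(deltas=[[0,[0,0,2],0],[0,[0,0,0],0]])

```text
t: 11.35
tool_pos: [0.573, 0.1893, 0.3468]
orientation: [1.609, 2.697, 0.001]
force: [-2.5, -1.0, 5.5]
opening: 0.018
```

Request:
apply_moves(deltas=[[0,[0,0,2],0],[0,[0,0,0],0]])

```text
t: 11.6
tool_pos: [0.5731, 0.1893, 0.3467]
orientation: [1.609, 2.697, 0.002]
force: [-6.4, -1.5, 16.3]
opening: 0.0179
```

Request:
apply_moves(deltas=[[0,[0,0,-30],0],[0,[0,0,-45],0],[0,[0,0,-44],0],[0,[-41,-23,0],0],[0,[-41,-23,0],0]])

```text
t: 12.22
tool_pos: [0.5713, 0.0947, 0.4637]
orientation: [1.607, 2.698, 0.002]
force: [0.4, -0.5, -0.6]
opening: 0.0177
```

Request:
apply_moves(deltas=[[0,[0,0,0],0],[0,[0,0,25],0],[0,[0,0,0],0]])

```text
t: 12.6
tool_pos: [0.5708, 0.0957, 0.4354]
orientation: [-1.607, -2.695, 0.003]
force: [-0.6, 0.1, -1.0]
opening: 0.0178
```

```bash
python3 - <<'E'
from h import *
plan(.571,.095,.345-.167)
E
```

```text
t 12.6 g [0.5701 0.0957 0.2684] yaw 0.495 q6 -0.42 turn 0 before-turn [-1.3  0.8 90.4] after-turn [-1.3  0.8 90.4] F [-0.6  0.1 -1. ] op 17.8
```

Request:
apply_moves(deltas=[[0,[0,0,30],0],[0,[0,0,30],0],[0,[0,0,20],0],[0,[0,0,7],0],[0,[0,0,0],0]])

```text
t: 13.22
tool_pos: [0.5715, 0.0954, 0.3511]
orientation: [1.609, 2.698, 0.0]
force: [-0.1, -0.4, 0.6]
opening: 0.0182
```

Request:
apply_moves(deltas=[[0,[0,0,3],0],[0,[0,0,0],0]])

```text
t: 13.48
tool_pos: [0.5716, 0.0952, 0.3485]
orientation: [1.609, 2.697, 0.001]
force: [-1.0, -0.1, -0.8]
opening: 0.018
```

Request:
apply_moves(deltas=[[0,[0,0,2],0],[0,[0,0,0],0]])

```text
t: 13.72
tool_pos: [0.5713, 0.0952, 0.3457]
orientation: [-1.61, -2.698, 0.0]
force: [-0.1, 0.2, -0.8]
opening: 0.0178
```

Request:
apply_moves(deltas=[[0,[0,0,2],0],[0,[0,0,0],0]])

```text
t: 13.98
tool_pos: [0.5713, 0.0952, 0.3435]
orientation: [-1.609, -2.698, 0.0]
force: [-0.0, 0.3, -0.9]
opening: 0.0173
```

Request:
apply_moves(deltas=[[0,[0,0,2],0],[0,[0,0,0],0]])

```text
t: 14.22
tool_pos: [0.5713, 0.0952, 0.3415]
orientation: [-1.609, -2.698, 0.0]
force: [0.6, -0.5, -1.0]
opening: 0.0179
```

Request:
apply_moves(deltas=[[0,[0,0,2],0],[0,[0,0,0],0]])

```text
t: 14.48
tool_pos: [0.5715, 0.0953, 0.34]
orientation: [1.609, 2.698, 0.001]
force: [-0.0, 0.1, 1.5]
opening: 0.0178
```

Request:
apply_moves(deltas=[[0,[0,0,2],0],[0,[0,0,0],0]])

```text
t: 14.72
tool_pos: [0.5716, 0.0952, 0.3398]
orientation: [1.609, 2.697, 0.001]
force: [-3.7, -0.4, 11.8]
opening: 0.0183
```

Request:
apply_moves(deltas=[[0,[0,0,2],0],[0,[0,0,0],0]])

```text
t: 14.98
tool_pos: [0.572, 0.0951, 0.3397]
orientation: [1.608, 2.695, 0.002]
force: [-7.9, -2.0, 21.9]
opening: 0.0179
```

Request:
apply_moves(deltas=[[0,[0,0,-35],0],[0,[0,0,-45],0],[0,[0,0,-45],0],[0,[-40,-23,0],0],[0,[-41,-23,0],0]])

```text
t: 15.6
tool_pos: [0.5694, 0.0016, 0.4616]
orientation: [1.606, 2.698, 0.001]
force: [0.5, 0.0, -2.0]
opening: 0.0178
```

Request:
apply_moves(deltas=[[0,[0,0,0],0],[0,[0,0,25],0],[0,[0,0,0],0]])

```text
t: 15.98
tool_pos: [0.5688, 0.0027, 0.4333]
orientation: [-1.607, -2.695, 0.003]
force: [-1.1, -0.4, -0.7]
opening: 0.0177
```

```bash
python3 - <<'E'
from h import *
plan(.5687,.002,.354-.167)
E
```

```text
t 15.975 g [0.5681 0.0028 0.2663] yaw 0.495 q6 -0.58 turn 0 before-turn [-1.2  0.4 79.3] after-turn [-1.2  0.4 79.3] F [-1.1 -0.4 -0.7] op 17.7
```

Request:
apply_moves(deltas=[[0,[0,0,30],0],[0,[0,0,30],0],[0,[0,0,14],0],[0,[0,0,5],0],[0,[0,0,0],0]])

```text
t: 16.6
tool_pos: [0.5696, 0.0023, 0.3576]
orientation: [1.609, 2.697, 0.001]
force: [0.9, 0.6, -0.1]
opening: 0.0181
```

Request:
apply_moves(deltas=[[0,[0,0,2],0],[0,[0,0,0],0]])

```text
t: 16.85
tool_pos: [0.5696, 0.0021, 0.3554]
orientation: [1.609, 2.697, 0.001]
force: [0.8, 0.5, -0.1]
opening: 0.0177
```

Request:
apply_moves(deltas=[[0,[0,0,2],0],[0,[0,0,0],0]])

```text
t: 17.1
tool_pos: [0.5693, 0.0021, 0.3526]
orientation: [-1.609, -2.698, 0.0]
force: [-0.1, -0.2, -1.2]
opening: 0.0178
```

Request:
apply_moves(deltas=[[0,[0,0,2],0],[0,[0,0,0],0]])

```text
t: 17.35
tool_pos: [0.5694, 0.0021, 0.3509]
orientation: [1.609, 2.698, 0.0]
force: [0.3, 0.7, 1.0]
opening: 0.018
```

Request:
apply_moves(deltas=[[0,[0,0,2],0],[0,[0,0,0],0]])

```text
t: 17.6
tool_pos: [0.5696, 0.002, 0.3508]
orientation: [1.609, 2.697, 0.001]
force: [-3.6, -1.0, 12.3]
opening: 0.0177
```

Request:
apply_moves(deltas=[[0,[0,0,2],0],[0,[0,0,0],0]])

```text
t: 17.85
tool_pos: [0.5699, 0.0018, 0.3506]
orientation: [1.608, 2.695, 0.001]
force: [-7.4, -0.4, 22.3]
opening: 0.0181
```

Depths: L 56 → medium, M 63 → tall, R 52 → medium. Now I'll return the rod.

Request:
apply_moves(deltas=[[0,[0,0,-35],0],[0,[0,0,-45],0],[0,[0,0,-55],0],[0,[0,0,-50],0],[0,[-23,-17,0],0]])

```text
t: 18.48
tool_pos: [0.5656, -0.0252, 0.5376]
orientation: [1.602, 2.693, 0.006]
force: [0.2, -0.1, -1.3]
opening: 0.0181
```

Request:
apply_moves(deltas=[[0,[-47,-33,0],0],[0,[-47,-33,0],0],[0,[-47,-33,0],0],[0,[-47,-33,0],0],[0,[-47,-33,0],0]])

```text
t: 19.1
tool_pos: [0.5313, -0.3131, 0.5316]
orientation: [-1.609, -2.698, -0.0]
force: [1.1, -0.4, -0.3]
opening: 0.018
```

Request:
apply_moves(deltas=[[0,[-47,-33,0],0],[0,[-47,-33,0],0],[0,[-27,-20,0],0],[0,[0,0,0],0],[0,[0,0,0],0]])

```text
t: 19.73
tool_pos: [0.5138, -0.4583, 0.5314]
orientation: [-1.609, -2.698, -0.001]
force: [1.0, 0.5, 0.3]
opening: 0.0177
```

```bash
python3 - <<'E'
from h import *
im,c=snap('wrist','w5.png'); np.save('w5.npy',c,allow_pickle=True)
plan(.5136,-.4587,.163,.495)
print(Ro.from_rotvec(robot.read_state()['orientation']).as_matrix()[:,2])
E
```

```text
t 19.775 g [ 0.514  -0.4577  0.3648] yaw 0.496 q6 -1.3 turn 0.001 before-turn [ -0.7  -0.9 201.8] after-turn [ -0.7  -0.9 201.8] F [ 0.6  0.7 -1.2] op 17.7
[ 1.13645767e-04  3.86091595e-04 -9.99999919e-01]
```

View pics/w5.png

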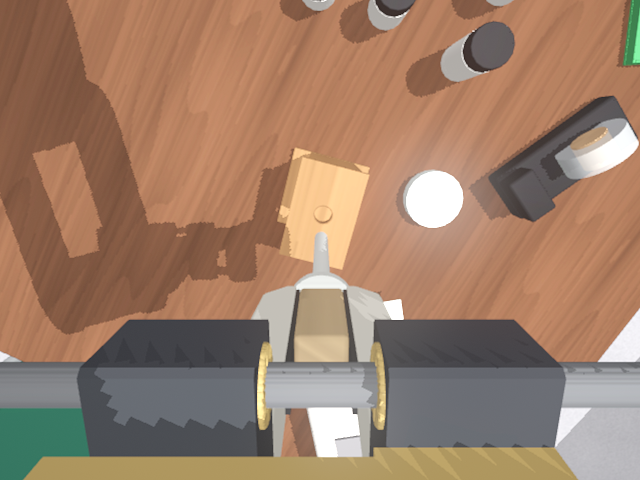

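The stand hole shows at (322.5,214), and the rod tip is at about (321,236), the same as before.

```bash
python3 - <<'E'
from h import *
c=np.load('w5.npy',allow_pickle=True).item()
print(onz(c,322.5,214,.134)); s=robot.read_state(); print(s['tool_pos'],proj(c,[.514,-.458,.222]))
for n in('w4','w5'):
    im=cv2.imread(f'pics/{n}.png'); print(n,[ (r,im[r,312:334].min(1).tolist()) for r in (236,250,262)])
E
```

```text
[ 0.51533886 -0.45860032  0.134     ]
[ 0.51398978 -0.45779065  0.53176348] (np.float64(321.717850617413), np.float64(236.21945515609227))
w4 [(236, [112, 111, 111, 117, 125, 128, 132, 135, 139, 145, 148, 148, 148, 156, 153, 128, 109, 111, 111, 111, 111, 112]), (250, [80, 105, 122, 126, 129, 130, 134, 135, 140, 144, 149, 148, 137, 131, 129, 128, 119, 111, 112, 112, 112, 112]), (262, [111, 117, 125, 129, 129, 131, 132, 133, 133, 134, 134, 133, 133, 133, 131, 129, 125, 111, 94, 82, 68, 56])]
w5 [(236, [143, 142, 150, 177, 192, 194, 197, 203, 208, 212, 217, 221, 225, 229, 213, 173, 151, 152, 152, 152, 154, 155]), (250, [145, 154, 180, 193, 194, 195, 199, 202, 206, 215, 214, 203, 197, 211, 208, 191, 172, 151, 152, 153, 153, 153]), (262, [123, 170, 193, 193, 195, 197, 198, 198, 199, 199, 199, 199, 199, 198, 196, 194, 184, 163, 151, 153, 151, 150])]
```

Request:
apply_moves(deltas=[[0,[-1,0,40],0],[0,[0,0,35],0],[0,[0,0,15],0],[0,[0,0,10],0],[0,[0,0,10],0]])

```text
t: 20.4
tool_pos: [0.5144, -0.4594, 0.4231]
orientation: [1.608, 2.696, -0.001]
force: [-0.4, -0.1, -0.6]
opening: 0.0182
```

Request:
apply_moves(deltas=[[0,[0,0,30],0],[0,[0,0,30],0],[0,[0,0,20],0],[0,[0,0,9],0],[0,[0,0,0],0]])

```text
t: 21.02
tool_pos: [0.5141, -0.4596, 0.3328]
orientation: [-1.609, -2.698, -0.0]
force: [-0.2, 0.3, 0.1]
opening: 0.0179
```

Request:
apply_moves(deltas=[[55,[0,0,0],0],[55,[0,0,0],0],[55,[0,0,0],0],[55,[0,0,0],0],[55,[0,0,-20],0]])

```text
t: 21.65
tool_pos: [0.5136, -0.4591, 0.3512]
orientation: [-1.608, -2.694, -0.002]
force: [0.5, 0.1, 0.2]
opening: 0.0545
```

Request:
apply_moves(deltas=[[60,[0,0,-50],0],[60,[0,0,-50],0.173],[60,[0,0,-50],0.173],[60,[0,0,-30],0.173],[60,[55,-5,0],0]])

```text
t: 22.28
tool_pos: [0.5101, -0.4066, 0.5367]
orientation: [2.25, 2.183, -0.0]
force: [1.2, 0.5, -0.9]
opening: 0.0601
```

Request:
apply_moves(deltas=[[60,[56,-5,0],0],[60,[56,-5,0],0],[60,[56,-5,0],0],[60,[56,-4,0],0],[60,[0,0,0],0]])

```text
t: 22.9
tool_pos: [0.4964, -0.1766, 0.5354]
orientation: [2.241, 2.198, 0.003]
force: [0.2, -0.2, 0.1]
opening: 0.0599
```

```bash
python3 - <<'E'
from h import *
im,c=snap('wrist','w6.png'); np.save('w6.npy',c,allow_pickle=True)
plan(.583,-.262,.08,-.023)
E
```

```text
t 22.95 g [ 0.497  -0.1786  0.368 ] yaw -0.021 q6 -0.42 turn 0.002 before-turn [-81.1  86.9 288.3] after-turn [-81.   87.1 288.3] F [ 0.2 -0.3  0.7] op 59.9
```

View pics/w6.png

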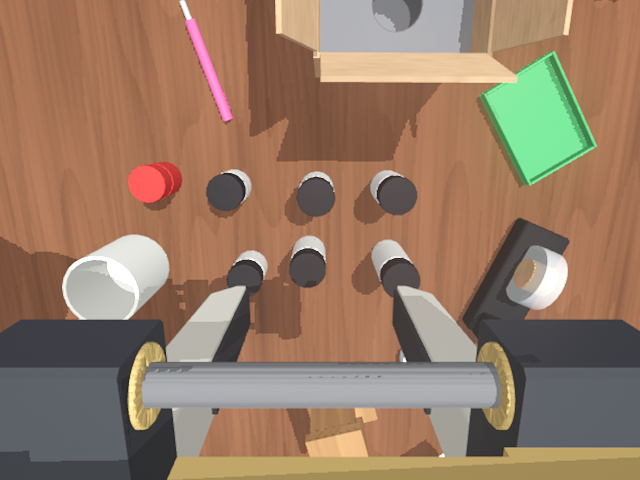

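Black caps are at (225,191), (316,196), (397,195), (247,275), (307,268) and (399,277). The red look-alike at (155,182) is excluded. I'll triangulate heights next.

```bash
python3 - <<'E'
from h import *
c=np.load('w6.npy',allow_pickle=True).item(); im=cv2.imread('pics/w6.png')
ct,cs=viewer.get_calibration('top'),viewer.get_calibration('scene')
s,_=snap('scene','scene1.png')
bw=[]
for (u,v) in ((225,191),(316,196),(397,195),(247,275),(307,268),(399,277)):
    m=np.zeros((480,640),np.uint8); m[v-30:v+30,u-30:u+30]=dark(im[v-30:v+30,u-30:u+30],75)
    n,l,st,ce=cv2.connectedComponentsWithStats(m); k=l[v,u]
    pts=np.argwhere(l==k)[:,::-1].astype(np.int32); (a,b),r=cv2.minEnclosingCircle(pts)
    bw.append((ce[k],r,st[k][4]))
bs=[b for b in blobs(dark(s,70),60,1000) if 170<b[0][0]<310 and 220<b[0][1]<360]
for b in bw:
    r=sorted([tri([ray(c,*b[0]),ray(cs,*k[0])])+(k[0],) for k in bs],key=lambda q:q[1])
    print(b[0].round(1),round(b[1],1),b[2],[(q[0].round(4),round(q[1]*1e3,1),q[2].round()) for q in r[:2]], [onz(c,*b[0],h-.008)[:2].round(4).tolist() for h in (.06,.08,.1)])
cv2.imwrite('pics/c4.png',np.vstack([cv2.resize(s[210:380,165:335],(510,510)),])) 
E
```

```text
[319.6 239.5] 399.3 306906 [(array([ 0.4886, -0.1983,  0.1883]), np.float64(11.6), array([232., 249.])), (array([ 0.505 , -0.2419, -0.059 ]), np.float64(14.3), array([246., 325.]))] [[0.4954, -0.224], [0.4955, -0.2189], [0.4956, -0.2138]]
[319.5 239.5] 399.3 307143 [(array([ 0.4886, -0.1983,  0.1882]), np.float64(11.6), array([232., 249.])), (array([ 0.5049, -0.2419, -0.0592]), np.float64(14.3), array([246., 325.]))] [[0.4953, -0.224], [0.4954, -0.2188], [0.4955, -0.2137]]
[319.5 239.5] 399.3 307084 [(array([ 0.4885, -0.1983,  0.1882]), np.float64(11.6), array([232., 249.])), (array([ 0.5049, -0.2419, -0.0592]), np.float64(14.3), array([246., 325.]))] [[0.4953, -0.224], [0.4954, -0.2189], [0.4955, -0.2137]]
[319.6 239.4] 399.3 306771 [(array([ 0.4886, -0.1982,  0.1883]), np.float64(11.6), array([232., 249.])), (array([ 0.505 , -0.2419, -0.0592]), np.float64(14.3), array([246., 325.]))] [[0.4955, -0.2239], [0.4956, -0.2188], [0.4956, -0.2137]]
[319.5 239.5] 399.3 306963 [(array([ 0.4886, -0.1983,  0.1882]), np.float64(11.6), array([232., 249.])), (array([ 0.5049, -0.2419, -0.0592]), np.float64(14.3), array([246., 325.]))] [[0.4954, -0.2239], [0.4955, -0.2188], [0.4956, -0.2137]]
[319.4 239.5] 399.3 306880 [(array([ 0.4885, -0.1982,  0.1881]), np.float64(11.6), array([232., 249.])), (array([ 0.5048, -0.2419, -0.0594]), np.float64(14.3), array([246., 325.]))] [[0.4953, -0.2239], [0.4954, -0.2188], [0.4955, -0.2137]]
```

View pics/c4.png

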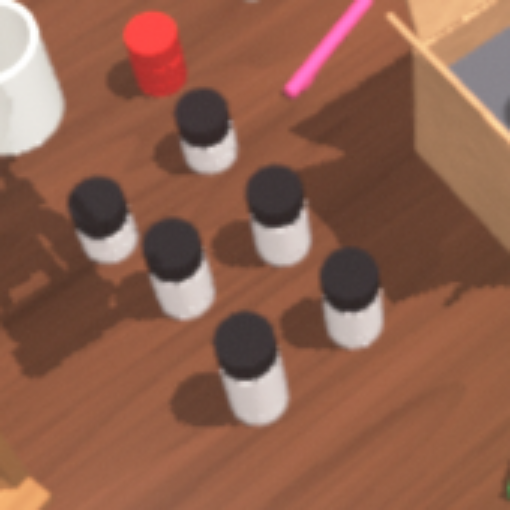

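Tall is scene (249,333), which is w6 (399,277). The mediums are w6 (397,195), (316,196) and (307,268). The shorts are (225,191) and (247,275).

```bash
python3 - <<'E'
from h import *
c=np.load('w6.npy',allow_pickle=True).item(); im=cv2.imread('pics/w6.png')
H={(397,195):.08,(316,196):.08,(307,268):.08,(399,277):.1}
for (u,v),h in H.items():
    w=im[v-32:v+32,u-32:u+32].astype(int)
    m=((w.max(2)<110)&(w.max(2)-w.min(2)<22)).astype(np.uint8)
    n,l,st,ce=cv2.connectedComponentsWithStats(m); k=l[32,32]
    # leading edge of top circle: farthest from image nadir; fit via hull of world pts at top height
    pts=cv2.convexHull(np.argwhere(l==k)[:,::-1].astype(np.int32))[:,0]+[u-32,v-32]
    X=np.array([onz(c,a,b,h)[:2]*1e3 for a,b in pts],np.float32)
    cam=(-np.array(c['R']).T@c['t'])[:2]*1e3; d=X.mean(0)-cam; d/=np.linalg.norm(d)
    # side of cap shows towards the... keep far half (away from camera foot is hidden side) report both extents
    p=X@d; q=X@np.array([-d[1],d[0]])
    print((u,v),w[32,32],st[k][4],'along',p.min().round(1),p.max().round(1),'across',(q.max()-q.min()).round(1),
      'ctr(from max edge)',((p.max()-20)*d+((q.max()+q.min())/2)*np.array([-d[1],d[0]])).round(1),'ctr(from min)',((p.min()+20)*d+((q.max()+q.min())/2)*np.array([-d[1],d[0]])).round(1))
E
```

```text
(397, 195) [80 78 87] 1193 along 526.7 567.9 across 37.6 ctr(from max edge) [ 575.3 -171.4] ctr(from min) [ 574.4 -170.7]
(316, 196) [79 79 84] 1146 along 106.7 146.2 across 38.0 ctr(from max edge) [ 492.4 -170.9] ctr(from min) [ 492.4 -171.3]
(307, 268) [76 74 81] 1103 along 165.4 208.0 across 37.4 ctr(from max edge) [ 481.6 -249. ] ctr(from min) [ 481.9 -246.4]
(399, 277) [78 78 84] 1157 along 474.1 529.3 across 39.0 ctr(from max edge) [ 582.6 -265.5] ctr(from min) [ 575.4 -252.1]
```

Request:
apply_moves(deltas=[[62,[-42,44,0],0],[62,[-42,43,0],0],[62,[0,0,25],0.174],[62,[0,0,25],0.174],[62,[0,0,25],0.174]])

```text
t: 23.62
tool_pos: [0.5816, -0.2683, 0.4566]
orientation: [-2.744, -1.529, 0.001]
force: [-0.6, 0.4, 1.0]
opening: 0.0623
```

Request:
apply_moves(deltas=[[62,[0,0,25],0.174],[62,[0,0,25],0.174],[62,[0,0,25],0.174],[62,[0,0,25],0.174],[62,[0,0,25],0.174]])

```text
t: 24.25
tool_pos: [0.5814, -0.2681, 0.332]
orientation: [3.133, 0.231, -0.0]
force: [-1.1, 0.3, 0.3]
opening: 0.0621
```

Request:
apply_moves(deltas=[[62,[0,0,0],0.174],[62,[0,0,0],0],[62,[0,0,0],0]])

```text
t: 24.62
tool_pos: [0.5818, -0.2672, 0.3333]
orientation: [3.141, -0.026, 0.001]
force: [-0.4, 0.1, 0.3]
opening: 0.062
```

```bash
python3 - <<'E'
from h import *
im,c=snap('wrist','w7.png'); np.save('w7.npy',c,allow_pickle=True)
plan(.5826,-.2645,.085)
print(proj(c,[.5826,-.2645,.1]))
E
```

```text
t 24.675 g [ 0.5819 -0.267   0.1664] yaw -1.587 q6 1.08 turn 0 before-turn [ 0.5 -2.6 81.4] after-turn [ 0.5 -2.6 81.4] F [-0.5 -0.6  1.8] op 62.3
(np.float64(314.8565882871663), np.float64(269.87044664113847))
```

View pics/w7.png

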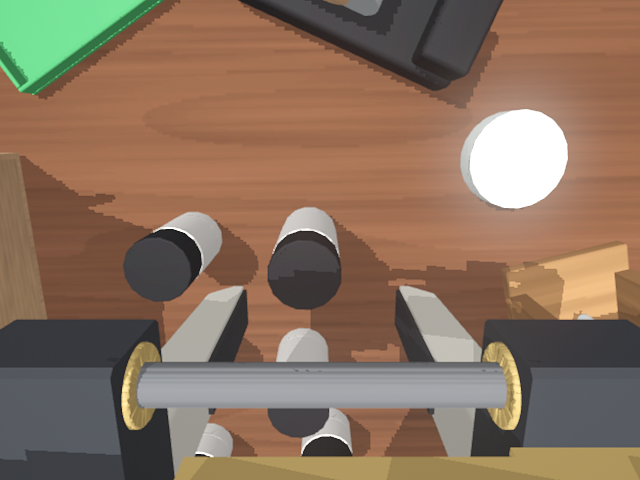

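The tall jar's cap is centred at about (304.5,273). The predicted spot was (315,270), so I'll correct by a few mm.

```bash
python3 - <<'E'
from h import *
c=np.load('w7.npy',allow_pickle=True).item()
p=onz(c,304.5,272.5,.1);print(p, onz(c,162,266,.08), onz(c,298,402,.08)); plan(p[0],p[1],.085)
E
```

```text
[ 0.58123717 -0.25903921  0.1       ] [ 0.57970256 -0.17678256  0.08      ] [ 0.48922452 -0.25183878  0.08      ]
t 24.675 g [ 0.5819 -0.267   0.1664] yaw -1.587 q6 1.08 turn 0 before-turn [-0.9 -8.  81.4] after-turn [-0.9 -8.  81.4] F [-0.5 -0.6  1.8] op 62.3
```

Request:
apply_moves(deltas=[[62,[-1,-8,20],0],[62,[0,0,30],0],[62,[0,0,31],0],[0,[0,0,0],0],[0,[0,0,0],0]], grip_force=10)

```text
t: 25.3
tool_pos: [0.5811, -0.2579, 0.2523]
orientation: [3.141, -0.029, 0.001]
force: [0.0, -1.3, -0.0]
opening: 0.0465
```

Request:
apply_moves(deltas=[[0,[0,0,0],0],[0,[0,0,0],0]])

```text
t: 25.55
tool_pos: [0.5815, -0.2584, 0.2534]
orientation: [3.14, -0.03, 0.004]
force: [0.2, 0.9, 3.4]
opening: 0.0398
```

Request:
apply_moves(deltas=[[56,[0,0,0],0],[56,[0,0,0],0],[56,[0,0,0],-0.174],[56,[0,0,0],-0.174],[56,[0,0,0],-0.174]])

```text
t: 26.18
tool_pos: [0.5808, -0.2581, 0.2516]
orientation: [-3.04, -0.79, 0.0]
force: [-0.1, 0.8, 0.2]
opening: 0.056
```

Request:
apply_moves(deltas=[[56,[0,0,0],-0.174],[56,[0,0,0],-0.174],[56,[0,0,0],-0.174],[56,[0,0,0],-0.174],[56,[0,0,0],-0.174]])

```text
t: 26.8
tool_pos: [0.5808, -0.2581, 0.2516]
orientation: [-2.424, -1.998, 0.0]
force: [0.1, -0.4, 0.3]
opening: 0.0558
```

Request:
apply_moves(deltas=[[56,[0,0,0],-0.172],[0,[0,0,0],0],[0,[0,0,0],0],[0,[0,0,0],0],[0,[0,0,0],0]], grip_force=30)

```text
t: 27.42
tool_pos: [0.5808, -0.2581, 0.2516]
orientation: [-2.251, -2.191, 0.0]
force: [0.8, -1.0, -1.8]
opening: 0.0396
```

```bash
python3 - <<'E'
from h import *
plan(.571,.095,.085,-.023)
E
```

```text
t 27.425 g [ 0.5808 -0.2581  0.0846] yaw -0.027 q6 -0.47 turn -0.004 before-turn [352.7 -19.3  -0.4] after-turn [352.8 -17.9  -0.4] F [ 0.8 -1.  -1.8] op 39.6
```

Request:
apply_moves(deltas=[[0,[0,0,-45],0],[0,[0,0,-60],0],[0,[0,0,-60],0],[0,[0,0,-60],0],[0,[30,-2,0],0]])

```text
t: 28.05
tool_pos: [0.58, -0.2295, 0.4842]
orientation: [2.246, 2.181, 0.005]
force: [0.5, 0.2, -2.1]
opening: 0.0394
```

Request:
apply_moves(deltas=[[0,[55,-3,0],0],[0,[55,-3,0],0],[0,[55,-3,0],0],[0,[55,-3,0],0],[0,[55,-3,0],0]])

```text
t: 28.68
tool_pos: [0.5714, 0.049, 0.4767]
orientation: [2.251, 2.191, 0.0]
force: [0.4, 0.6, -2.0]
opening: 0.0392
```

Request:
apply_moves(deltas=[[0,[48,-2,0],0],[0,[0,0,0],0.004],[0,[0,0,0],0]])

```text
t: 29.05
tool_pos: [0.571, 0.0951, 0.4765]
orientation: [2.254, 2.188, -0.001]
force: [-0.4, -0.6, -2.0]
opening: 0.0395
```

```bash
python3 - <<'E'
from h import *
im,c=snap('wrist','w8.png'); np.save('w8.npy',c,allow_pickle=True)
plan(.571,.095,.085,-.023)
E
```

```text
t 29.1 g [0.5711 0.0944 0.3096] yaw -0.031 q6 0.11 turn -0.008 before-turn [  0.7  -0.  224.6] after-turn [  0.7  -0.  224.6] F [-0.3  0.4 -0.7] op 39.8
```

View pics/w8.png

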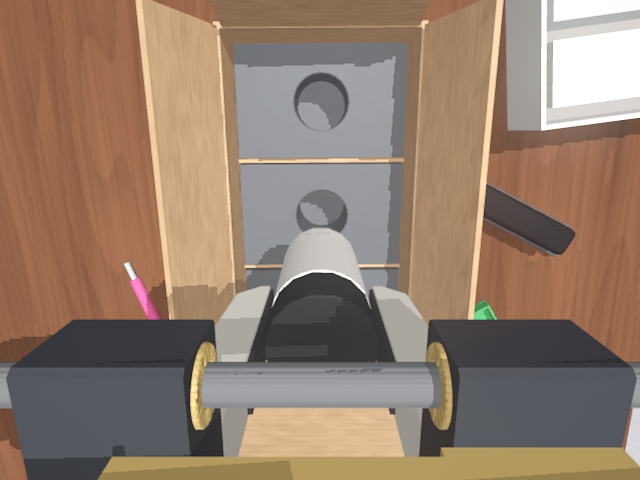

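```bash
python3 - <<'E'
from h import *
c=np.load('w8.npy',allow_pickle=True).item(); im=cv2.imread('pics/w8.png')
g=cv2.cvtColor(im,cv2.COLOR_BGR2GRAY)
# scan rows for pocket edges
for X in ((.573,.188),(.571,.095)):
    t=np.linspace(0,2*np.pi,60,endpoint=False); best=[]
    u,v=proj(c,[*X,.094]); print('pred',round(u,1),round(v,1))
w=g[60:140,280:365]; m=cv2.Canny(w,40,90); p=np.argwhere(m>0)[:,::-1]+[280,60]
X=np.array([onz(c,a,b,.094)[:2]*1e3 for a,b in p]); r=np.hypot(*(X-[573,188]).T); k=X[(r>18.5)&(r<25.5)]
A=np.c_[2*k,np.ones(len(k))]; s=np.linalg.lstsq(A,(k**2).sum(1),rcond=None)[0]; print(s[:2],np.sqrt(s[2]+s[0]**2+s[1]**2),len(k))
w=g[180:232,280:365]; m=cv2.Canny(w,40,90); p=np.argwhere(m>0)[:,::-1]+[280,180]
X=np.array([onz(c,a,b,.094)[:2]*1e3 for a,b in p]); r=np.hypot(*(X-[571,95]).T); k=X[(r>18.5)&(r<25.5)]
A=np.c_[2*k,np.ones(len(k))]; s=np.linalg.lstsq(A,(k**2).sum(1),rcond=None)[0]; print(s[:2],np.sqrt(s[2]+s[0]**2+s[1]**2),len(k))
E
```

```text
pred 320.3 102.0
pred 321.2 215.5
[573.27459554 188.26834194] 21.829364436082432 278
[571.25677357  95.89620526] 21.773758653180145 159
```

Request:
apply_moves(deltas=[[0,[1,0,40],0],[0,[0,0,40],0],[0,[0,0,40],0],[0,[0,0,6],0],[0,[0,0,0],0]])

```text
t: 29.72
tool_pos: [0.5714, 0.0954, 0.3516]
orientation: [2.256, 2.186, 0.0]
force: [0.8, -0.3, -0.7]
opening: 0.0394
```

Request:
apply_moves(deltas=[[0,[0,0,6],0],[0,[0,0,6],0],[0,[0,0,0],0]])

```text
t: 30.1
tool_pos: [0.571, 0.0963, 0.3386]
orientation: [-2.254, -2.188, 0.0]
force: [-0.7, 0.6, -1.2]
opening: 0.0396
```

Request:
apply_moves(deltas=[[0,[0,0,15],0],[0,[0,0,15],0],[0,[0,0,0],0]])

```text
t: 30.48
tool_pos: [0.5703, 0.0962, 0.3062]
orientation: [-2.253, -2.186, 0.004]
force: [0.1, 1.1, -1.9]
opening: 0.0397
```

Request:
apply_moves(deltas=[[0,[0,0,15],0],[0,[0,0,8],0],[0,[0,0,0],0]])

```text
t: 30.85
tool_pos: [0.5706, 0.0962, 0.2845]
orientation: [-2.254, -2.187, 0.002]
force: [0.2, -0.1, -1.7]
opening: 0.0395
```

Request:
apply_moves(deltas=[[58,[0,0,0],0],[58,[0,0,0],0],[58,[0,0,0],0],[58,[0,0,-30],0],[58,[0,0,-50],0]])

```text
t: 31.48
tool_pos: [0.5703, 0.0962, 0.3645]
orientation: [-2.252, -2.186, 0.005]
force: [0.4, 0.2, -0.4]
opening: 0.0577
```

Request:
apply_moves(deltas=[[62,[0,0,-50],0],[62,[0,0,-50],0],[62,[-54,2,0],0],[62,[-54,2,0],0],[62,[-54,3,0],0]])

```text
t: 32.1
tool_pos: [0.573, -0.0672, 0.4664]
orientation: [2.253, 2.188, 0.001]
force: [0.1, -0.4, -0.6]
opening: 0.0624
```

Request:
apply_moves(deltas=[[62,[-54,3,0],0],[62,[-54,3,0],0],[62,[0,0,15],0.174],[62,[0,0,15],0.174],[62,[0,0,15],0.174]])

```text
t: 32.72
tool_pos: [0.5759, -0.1744, 0.4205]
orientation: [2.747, 1.523, 0.0]
force: [-0.4, -0.2, -0.4]
opening: 0.062
```

Request:
apply_moves(deltas=[[62,[0,0,15],0.174],[62,[0,0,15],0.174],[62,[0,0,20],0.174],[62,[0,0,20],0.174],[62,[0,0,20],0.174]])

```text
t: 33.35
tool_pos: [0.576, -0.174, 0.3304]
orientation: [3.133, 0.224, 0.001]
force: [-0.3, 0.2, -0.2]
opening: 0.0621
```

Request:
apply_moves(deltas=[[62,[0,0,10],0.174],[62,[0,0,0],0],[62,[0,0,0],0]])

```text
t: 33.72
tool_pos: [0.5762, -0.1741, 0.3216]
orientation: [3.141, -0.033, 0.002]
force: [0.1, 0.3, 1.2]
opening: 0.0618
```

```bash
python3 - <<'E'
from h import *
im,c=snap('wrist','w9.png'); np.save('w9.npy',c,allow_pickle=True)
plan(.577,-.174,.077)
print(proj(c,[.577,-.174,.08]))
E
```

```text
t 33.775 g [ 0.5765 -0.1742  0.1548] yaw -1.593 q6 1.21 turn 0 before-turn [ 0.4 -0.3 77.8] after-turn [ 0.4 -0.3 77.8] F [1.3 0.4 0.2] op 61.9
(np.float64(319.9387045312418), np.float64(265.1879430643159))
```

View pics/w9.png

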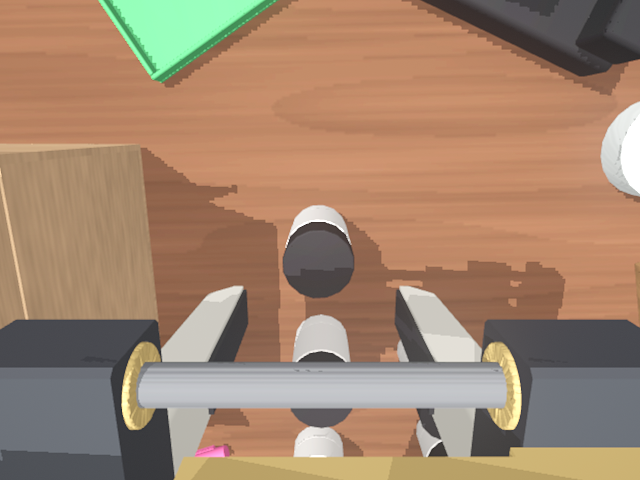

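The medium jar is at (318.5,262), as predicted. A squeeze along y here could put the gripper body on the right end flap, so I'll measure y from the symmetric cap edges and grip along x only.

```bash
cat >> h.py <<'E'
def cap(im,c,u,v,h,th=115):
    w=im[v-45:v+45,u-45:u+45].astype(int)
    m=((w.max(2)<th)&(w.max(2)-w.min(2)<25)).astype(np.uint8)
    n,l,st,ce=cv2.connectedComponentsWithStats(m); k=l[45,45]; s=st[k]
    left,right,bot=u-45+s[0],u-45+s[0]+s[2]-1,v-45+s[1]+s[3]-1
    uc=(left+right)/2
    # bottom edge = far rim of top circle (toward tool -x... ) -> centre via 20 mm
    p=onz(c,uc,bot,h); q=onz(c,uc,bot-10,h); d=(q-p)/np.linalg.norm(q-p)
    print('cap',left,right,bot,'size',s[2:5],'centre',(p+d*.02).round(4))
E
python3 - <<'E'
from h import *
c=np.load('w9.npy',allow_pickle=True).item(); im=cv2.imread('pics/w9.png')
cap(im,c,318,262,.08)
E
```

```text
cap 283 353 297 size [  71   76 4242] centre [ 0.5786 -0.173   0.08  ]
```

Request:
apply_moves(deltas=[[62,[0,0,0],-0.174],[62,[0,0,0],-0.174],[62,[0,0,0],-0.174],[62,[0,0,0],-0.174],[62,[0,0,0],-0.174]])

```text
t: 34.4
tool_pos: [0.5763, -0.1741, 0.3218]
orientation: [2.859, 1.299, 0.002]
force: [-0.6, -0.1, -0.0]
opening: 0.0614
```

Request:
apply_moves(deltas=[[62,[0,0,0],-0.174],[62,[0,0,0],-0.174],[62,[0,0,0],-0.174],[62,[0,0,0],-0.174],[62,[0,0,0],0]])

```text
t: 35.02
tool_pos: [0.5762, -0.1741, 0.3216]
orientation: [2.253, 2.188, 0.001]
force: [0.1, 0.4, -0.8]
opening: 0.0618
```

```bash
python3 - <<'E'
from h import *
im,c=snap('wrist','w10.png'); 
u,v=proj(c,[.5786,-.173,.08]);print(u,v); cap(im,c,int(u),int(v),.08)
plan(.5786,-.173,.077,-.023)
E
```

```text
324.99569313412405 263.56229559987133
cap 286 357 295 size [  72   76 4246] centre [ 0.5768 -0.1712  0.08  ]
t 35.075 g [ 0.5764 -0.1742  0.1545] yaw -0.032 q6 -0.35 turn -0.009 before-turn [ 1.3  2.1 77.5] after-turn [ 1.2  2.1 77.5] F [-0.3  0.2  0.4] op 61.6
```

Request:
apply_moves(deltas=[[62,[1.2,0,30],-0.009],[62,[0,0,30],0],[62,[0,0,17],0],[62,[0,0,0],0],[0,[0,0,0],0]], grip_force=30)

```text
t: 35.7
tool_pos: [0.5766, -0.1731, 0.2451]
orientation: [2.244, 2.196, 0.001]
force: [0.2, 0.1, 0.1]
opening: 0.0561
```

Request:
apply_moves(deltas=[[0,[0,0,0],0],[0,[0,0,0],0],[0,[0,0,0],0],[0,[0,0,0],0]])

```text
t: 36.2
tool_pos: [0.5765, -0.173, 0.245]
orientation: [2.243, 2.197, 0.001]
force: [0.8, 0.2, 5.4]
opening: 0.0392
```

```bash
python3 - <<'E'
from h import *
plan(.5733,.1883,.31,-.023)
E
```

```text
t 36.2 g [ 0.5769 -0.1732  0.078 ] yaw -0.021 q6 -0.36 turn 0.002 before-turn [ 361.1  -10.7 -232.3] after-turn [ 361.1  -11.4 -232.3] F [0.8 0.2 5.4] op 39.2
```

Request:
apply_moves(deltas=[[0,[0,0,-45],0],[0,[0,0,-60],0],[0,[0,0,-60],0],[0,[0,0,-60],0],[0,[31,-1,0],0]])

```text
t: 36.83
tool_pos: [0.5762, -0.1431, 0.4757]
orientation: [2.241, 2.188, 0.007]
force: [0.8, -0.4, -2.1]
opening: 0.0392
```

Request:
apply_moves(deltas=[[0,[55,-2,0],0],[0,[55,-2,0],0],[0,[55,-2,0],0],[0,[55,-2,0],0],[0,[55,-1,0],0]])

```text
t: 37.45
tool_pos: [0.572, 0.135, 0.4683]
orientation: [-2.245, -2.198, 0.001]
force: [0.9, 0.0, -1.5]
opening: 0.0394
```

Request:
apply_moves(deltas=[[0,[55,-1,0],0],[0,[0,0,0],0],[0,[0,0,0],0]])

```text
t: 37.83
tool_pos: [0.5725, 0.1883, 0.4682]
orientation: [-2.244, -2.199, 0.002]
force: [0.1, -0.3, -1.2]
opening: 0.0394
```

```bash
python3 - <<'E'
from h import *
plan(.5733,.1883,.115,-.023)
E
```

```text
t 37.825 g [0.5723 0.1882 0.3012] yaw -0.02 q6 0.25 turn 0.003 before-turn [  0.3   1.2 186.2] after-turn [  0.3   1.2 186.2] F [ 0.1 -0.3 -1.2] op 39.4
```

Request:
apply_moves(deltas=[[0,[0,1,40],0],[0,[0,0,40],0],[0,[0,0,37],0],[0,[0,0,6],0],[0,[0,0,0],0]])

```text
t: 38.45
tool_pos: [0.5739, 0.1874, 0.3465]
orientation: [2.246, 2.196, 0.0]
force: [0.1, 0.6, -0.2]
opening: 0.0394
```

Request:
apply_moves(deltas=[[0,[0,0,6],0],[0,[0,0,6],0],[0,[0,0,0],0]])

```text
t: 38.83
tool_pos: [0.5735, 0.1884, 0.3335]
orientation: [-2.244, -2.198, 0.001]
force: [0.4, -0.0, -1.8]
opening: 0.0396
```

Request:
apply_moves(deltas=[[0,[0,0,15],0],[0,[0,0,15],0],[0,[0,0,0],0]])

```text
t: 39.2
tool_pos: [0.5727, 0.1881, 0.301]
orientation: [-2.243, -2.197, 0.006]
force: [0.3, -0.6, -1.0]
opening: 0.0395
```

Request:
apply_moves(deltas=[[0,[0,0,12],0],[0,[0,0,6],0],[0,[0,0,0],0]])

```text
t: 39.58
tool_pos: [0.5733, 0.1882, 0.2849]
orientation: [-2.244, -2.197, 0.002]
force: [-0.0, -0.8, -1.7]
opening: 0.0393
```

Request:
apply_moves(deltas=[[58,[0,0,0],0],[58,[0,0,0],0],[58,[0,0,0],0],[58,[0,0,-30],0],[58,[0,0,-50],0]])

```text
t: 40.2
tool_pos: [0.5728, 0.1881, 0.3643]
orientation: [-2.243, -2.196, 0.006]
force: [1.0, -0.5, -0.3]
opening: 0.058
```

```bash
python3 - <<'E'
from h import *
plan(.4925,-.173,.155,-1.59)
E
```

```text
t 40.2 g [0.5721 0.1879 0.1973] yaw -0.021 q6 0.25 turn 1.569 before-turn [-362.5  -71.8   43.1] after-turn [-72.4 362.3  43.1] F [ 1.  -0.5 -0.3] op 58.0
```

Request:
apply_moves(deltas=[[62,[0,0,-50],0],[62,[0,0,-50],0],[62,[-52,-10,0],0],[62,[-52,-10,0],0],[62,[-52,-10,0],0]])

```text
t: 40.83
tool_pos: [0.5398, 0.0317, 0.4662]
orientation: [2.243, 2.198, 0.001]
force: [1.0, -0.7, -0.1]
opening: 0.0618
```

Request:
apply_moves(deltas=[[62,[-52,-10,0],0],[62,[-52,-10,0],0],[62,[-52,-11,0],0],[62,[-51,-11,0],0],[62,[0,0,45],0]])

```text
t: 41.45
tool_pos: [0.494, -0.1769, 0.4246]
orientation: [2.244, 2.187, 0.003]
force: [0.8, 0.0, -0.9]
opening: 0.0622
```

Request:
apply_moves(deltas=[[62,[0,0,45],0],[62,[0,0,45],0],[62,[0,0,7],0],[62,[0,0,0],0],[62,[0,0,0],0]])

```text
t: 42.08
tool_pos: [0.4949, -0.1734, 0.3264]
orientation: [2.242, 2.196, 0.002]
force: [0.8, -0.0, -1.3]
opening: 0.0621
```

```bash
python3 - <<'E'
from h import *
im,c=snap('wrist','w11.png'); 
u,v=proj(c,[.4925,-.173,.08]);print(u,v); cap(im,c,int(u),int(v),.08)
plan(.4925,-.173,.077,-.023)
E
```

```text
315.2463536216177 261.8271445918887
cap 280 350 292 size [  71   75 4064] centre [ 0.4924 -0.1708  0.08  ]
t 42.125 g [ 0.4954 -0.1737  0.1593] yaw -0.021 q6 -0.41 turn 0.002 before-turn [ 0.8 -3.2 82.3] after-turn [ 0.8 -3.2 82.3] F [ 0.1  0.6 -0.3] op 62.2
```

Request:
apply_moves(deltas=[[62,[1,-3,32],0],[62,[0,0,30],0],[62,[0,0,20],0],[62,[0,0,0],0],[0,[0,0,0],0]], grip_force=30)

```text
t: 42.75
tool_pos: [0.4918, -0.1724, 0.2436]
orientation: [2.243, 2.196, 0.001]
force: [0.5, 0.2, 0.2]
opening: 0.056
```

Request:
apply_moves(deltas=[[0,[0,0,0],0],[0,[0,0,0],0],[0,[0,0,0],0],[0,[0,0,0],0]])

```text
t: 43.25
tool_pos: [0.4916, -0.1723, 0.243]
orientation: [2.243, 2.197, 0.001]
force: [-0.6, -0.1, 6.3]
opening: 0.0398
```

```bash
python3 - <<'E'
from h import *
plan(.569,.0022,.30,-.023)
E
```

```text
t 43.25 g [ 0.4919 -0.1725  0.076 ] yaw -0.021 q6 -0.41 turn 0.002 before-turn [ 176.    73.8 -224. ] after-turn [ 176.2   73.5 -224. ] F [-0.6 -0.1  6.3] op 39.8
```

Request:
apply_moves(deltas=[[0,[0,0,-45],0],[0,[0,0,-60],0],[0,[0,0,-60],0],[0,[0,0,-60],0],[0,[26,11,0],0]])

```text
t: 43.88
tool_pos: [0.503, -0.1474, 0.4734]
orientation: [2.24, 2.188, 0.006]
force: [0.1, 0.4, -2.9]
opening: 0.0391
```

Request:
apply_moves(deltas=[[0,[50,21,0],0],[0,[50,21,0],0],[0,[50,21,0],0],[0,[0,0,0],0],[0,[0,0,0],0]])

```text
t: 44.5
tool_pos: [0.5685, 0.0024, 0.4662]
orientation: [-2.243, -2.198, 0.002]
force: [0.0, 0.2, -0.6]
opening: 0.0393
```

```bash
python3 - <<'E'
from h import *
plan(.569,.0022,.1178,-.023)
E
```

```text
t 44.5 g [0.5683 0.0023 0.2992] yaw -0.02 q6 -0.07 turn 0.003 before-turn [  0.    0.9 181.4] after-turn [  0.    0.9 181.4] F [ 0.   0.2 -0.6] op 39.3
```

Request:
apply_moves(deltas=[[0,[0,1,40],0],[0,[0,0,40],0],[0,[0,0,36],0],[0,[0,0,6],0],[0,[0,0,0],0]])

```text
t: 45.12
tool_pos: [0.5697, 0.0014, 0.3455]
orientation: [2.246, 2.196, 0.0]
force: [1.0, -0.7, 0.3]
opening: 0.0397
```

Request:
apply_moves(deltas=[[0,[0,0,6],0],[0,[0,0,6],0],[0,[0,0,0],0]])

```text
t: 45.5
tool_pos: [0.5696, 0.0024, 0.3326]
orientation: [-2.244, -2.198, 0.0]
force: [0.6, -0.2, -1.3]
opening: 0.0396
```

Request:
apply_moves(deltas=[[0,[0,0,15],0],[0,[0,0,15],0],[0,[0,0,0],0]])

```text
t: 45.88
tool_pos: [0.5687, 0.0025, 0.3]
orientation: [-2.242, -2.196, 0.004]
force: [0.1, 0.7, -0.1]
opening: 0.0395
```

Request:
apply_moves(deltas=[[0,[0,0,10],0],[0,[0,0,6],0],[0,[0,0,0],0]])

```text
t: 46.25
tool_pos: [0.5695, 0.0024, 0.2861]
orientation: [-2.244, -2.197, 0.001]
force: [-0.8, 0.3, -0.8]
opening: 0.0395
```

Request:
apply_moves(deltas=[[58,[0,0,0],0],[58,[0,0,0],0],[58,[0,0,0],0],[58,[0,0,-30],0],[58,[0,0,-50],0]])

```text
t: 46.88
tool_pos: [0.5689, 0.0024, 0.3655]
orientation: [-2.242, -2.196, 0.005]
force: [0.8, -0.6, 0.7]
opening: 0.0581
```

Request:
apply_moves(deltas=[[0,[0,0,-50],0],[0,[0,0,-60],0],[0,[-25,-20,-40],0],[0,[-40,-20,-20],0],[0,[0,0,0],0]])

```text
t: 47.5
tool_pos: [0.5275, -0.0637, 0.54]
orientation: [2.244, 2.191, 0.004]
force: [-0.2, 0.5, -0.2]
opening: 0.0122
```

```bash
python3 - <<'E'
from h import *
im,c=snap('wrist','w12.png'); t,_=snap('top','top2.png');s,_=snap('scene','scene2.png')
np.save('w12.npy',c,allow_pickle=True)
a=cv2.resize(im,(400,300)); b=cv2.resize(t[140:300,160:460],(400,213)); d=cv2.resize(s[130:370,170:470],(400,320))
P=np.zeros((600,800,3),np.uint8);P[:300,:400]=a;P[300:513,:400]=b;P[:320,400:]=d
e=cv2.resize(s[310:410,90:190],(280,280));P[320:600,400:680]=e
cv2.imwrite('pics/m1.png',P); plan(0,0,0)
E
```

```text
t 47.65 g [ 0.5283 -0.0614  0.3691] yaw -0.021 q6 -0.19 turn 0 before-turn [  50.  -529.3  369.5] after-turn [  50.  -529.3  369.5] F [-0.2 -0.6 -0.4] op 2.3
```

View pics/m1.png

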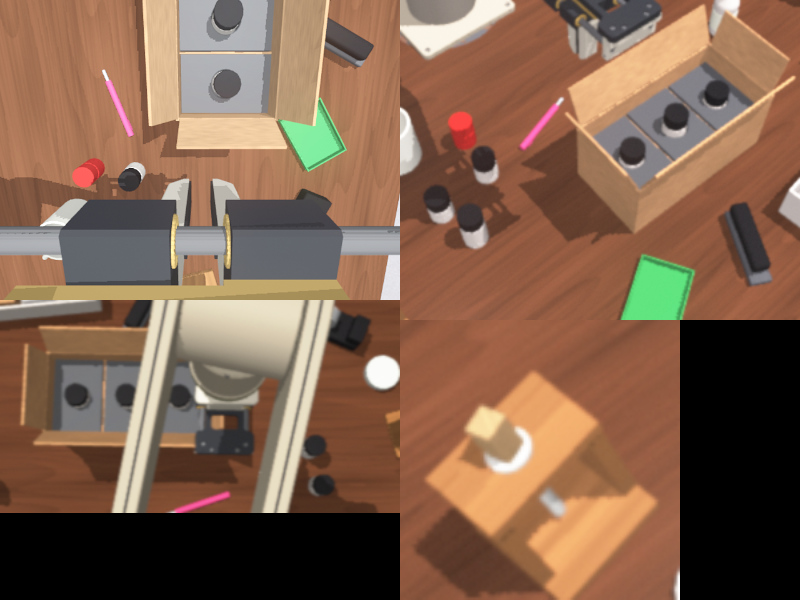

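All three jars are standing in their pockets, with caps at m1 (633,150), (675,118) and (717,93). The rod hangs in its stand, collar on the board, and three spares are upright. Next come the end flaps, left one first.

Request:
apply_moves(deltas=[[0,[52,6,0],0],[0,[52,6,0],0],[0,[52,6,0],0],[0,[52,6,0],0],[0,[52,6,0],0]])

```text
t: 48.28
tool_pos: [0.5636, 0.2005, 0.5351]
orientation: [-2.242, -2.199, 0.003]
force: [0.3, -0.6, 0.9]
opening: 0.0002
```

Request:
apply_moves(deltas=[[0,[52,5,0],0],[0,[49,4,0],0],[0,[0,0,50],0],[0,[0,0,0],0]])

```text
t: 48.78
tool_pos: [0.5737, 0.2996, 0.4793]
orientation: [-2.239, -2.197, 0.018]
force: [-0.3, -0.3, -0.8]
opening: 0.0006
```

```bash
cat >> h.py <<'E'
def cart():
    s=robot.read_state();R=Ro.from_rotvec(s['orientation']).as_matrix()
    tip=s['tool_pos']+R@[0,0,.186]; d=tip-np.array([.571,.095,.136]); a=np.array([1,-.0232]);b=np.array([.0232,1])
    print('t',s['t'],'carton X,Y,h mm',(np.array([a@d[:2],b@d[:2],d[2]])*1e3).round(1),'yaw',np.arctan2(R[1,1],R[0,1]).round(3),'F',s['force'].round(1),'q',s['q'].round(2))
E
python3 -c "
from h import *
cart()"
```

```text
t 48.775 carton X,Y,h mm [ -4.2 203.7 157.3] yaw -0.019 F [-0.3 -0.3 -0.8] q [0.4  0.25 1.22 0.   1.68 0.42]
```

Request:
apply_moves(deltas=[[0,[5,4,40],0],[0,[0,0,45],0],[0,[0,0,32],0],[0,[0,0,0],0]])

```text
t: 49.28
tool_pos: [0.5784, 0.3028, 0.3676]
orientation: [-2.244, -2.196, 0.008]
force: [-0.4, -0.3, 0.2]
opening: 0.0004
```

Request:
apply_moves(deltas=[[0,[-15,0,0],0],[0,[-15,0,0],0],[0,[-15,0,0],0],[0,[-15,0,0],0],[0,[-12,0,0],0]])

```text
t: 49.9
tool_pos: [0.5775, 0.23, 0.37]
orientation: [2.245, 2.197, 0.001]
force: [0.4, 1.0, -0.6]
opening: 0.0005
```

```bash
python3 -c "
from h import *
cart()"
```

```text
t 49.9 carton X,Y,h mm [  3.4 135.2  48. ] yaw -0.022 F [ 0.4  1.  -0.6] q [0.3  0.21 1.47 0.   1.47 0.32]
```

Request:
apply_moves(deltas=[[0,[-13,0,6],0],[0,[-12,0,12],0],[0,[-8,0,10],0],[0,[-5,0,8],0],[0,[-2,0,6],0]])

```text
t: 50.52
tool_pos: [0.5765, 0.191, 0.3268]
orientation: [-2.244, -2.197, 0.001]
force: [-0.8, 0.4, 1.1]
opening: 0.0009
```

Request:
apply_moves(deltas=[[0,[0,0,3],0],[0,[0,0,0],0]])

```text
t: 50.78
tool_pos: [0.5767, 0.1915, 0.3249]
orientation: [2.244, 2.198, 0.0]
force: [0.1, 0.4, 0.3]
opening: 0.0008
```

```bash
python3 -c "
from h import *
cart()"
```

```text
t 50.775 carton X,Y,h mm [ 3.5 96.6  2.9] yaw -0.021 F [0.1 0.4 0.3] q [ 0.24  0.2   1.56 -0.    1.38  0.26]
```

Request:
apply_moves(deltas=[[0,[0,-3,2],0],[0,[0,0,0],0]])

```text
t: 51.02
tool_pos: [0.5743, 0.1916, 0.3243]
orientation: [2.243, 2.197, 0.005]
force: [3.8, -0.1, 4.7]
opening: 0.0002
```

Request:
apply_moves(deltas=[[0,[0,0,-40],0],[0,[0,0,-55],0],[0,[-51,0,0],0],[0,[-51,0,0],0],[0,[-51,0,0],0]])

```text
t: 51.65
tool_pos: [0.57, 0.0373, 0.4177]
orientation: [-2.243, -2.199, 0.0]
force: [0.9, 0.3, -0.9]
opening: 0.0005
```

Request:
apply_moves(deltas=[[0,[-51,0,0],0],[0,[-51,0,0],0],[0,[-51,0,0],0],[0,[0,0,0],0]])

```text
t: 52.15
tool_pos: [0.5667, -0.1177, 0.4174]
orientation: [-2.249, -2.193, 0.001]
force: [-0.1, 1.5, -0.6]
opening: 0.0004
```

```bash
python3 -c "
from h import *
cart()"
```

```text
t 52.15 carton X,Y,h mm [   0.5 -212.8   95.4] yaw -0.025 F [-0.1  1.5 -0.6] q [-0.29  0.07  1.53 -0.    1.54 -0.27]
```

Request:
apply_moves(deltas=[[0,[0,0,30],0],[0,[0,0,18],0],[0,[16,0,0],0],[0,[16,0,0],0],[0,[16,0,0],0]])

```text
t: 52.78
tool_pos: [0.5686, -0.0649, 0.3712]
orientation: [2.242, 2.198, 0.002]
force: [-0.1, -0.2, 0.2]
opening: 0.0002
```

Request:
apply_moves(deltas=[[0,[15,0,0],0],[0,[15,0,0],0],[0,[0,0,0],0]])

```text
t: 53.15
tool_pos: [0.5689, -0.0353, 0.3698]
orientation: [-2.243, -2.2, -0.0]
force: [-0.7, 0.0, 0.1]
opening: 0.0003
```

```bash
python3 -c "
from h import *
cart()"
```

```text
t 53.15 carton X,Y,h mm [   0.9 -130.3   47.8] yaw -0.019 F [-0.7  0.   0.1] q [-0.15  0.07  1.62  0.    1.45 -0.13]
```

Request:
apply_moves(deltas=[[0,[10,0,6],0],[0,[10,0,12],0],[0,[8,0,10],0],[0,[5,0,8],0],[0,[2,0,6],0]])

```text
t: 53.78
tool_pos: [0.5694, -0.0013, 0.3268]
orientation: [-2.244, -2.198, 0.001]
force: [0.0, -1.5, 0.6]
opening: 0.0009
```

Request:
apply_moves(deltas=[[0,[0,0,3],0],[0,[0,0,2],0],[0,[0,0,0],0]])

```text
t: 54.15
tool_pos: [0.5697, -0.0016, 0.3242]
orientation: [2.245, 2.198, 0.001]
force: [-4.6, 2.1, 7.7]
opening: 0.0004
```

```bash
python3 -c "
from h import *
cart()"
```

```text
t 54.15 carton X,Y,h mm [  1.1 -96.6   2.2] yaw -0.021 F [-4.6  2.1  7.7] q [-0.09  0.1   1.67  0.    1.37 -0.07]
```

Both end flaps are pressed flat. Now the near long flap.

Request:
apply_moves(deltas=[[0,[0,0,-45],0],[0,[0,0,-55],0],[0,[32,-49,0],0],[0,[32,-49,0],0],[0,[32,-50,0],0]])

```text
t: 54.78
tool_pos: [0.4223, 0.0979, 0.4231]
orientation: [2.245, 2.197, 0.002]
force: [-0.3, 0.7, -0.2]
opening: 0.0004
```

Request:
apply_moves(deltas=[[0,[0,0,0],0],[0,[0,0,30],0],[0,[0,0,21],0],[0,[0,0,0],0]])

```text
t: 55.28
tool_pos: [0.4236, 0.0969, 0.3703]
orientation: [-2.244, -2.196, 0.004]
force: [-0.3, 0.1, -0.2]
opening: 0.0007
```

```bash
python3 -c "
from h import *
cart()"
```

```text
t 55.275 carton X,Y,h mm [-147.9   -1.6   48.3] yaw -0.022 F [-0.3  0.1 -0.2] q [ 0.11 -0.31  1.97 -0.    1.49  0.13]
```

Request:
apply_moves(deltas=[[0,[0,16,0],0],[0,[0,16,0],0],[0,[0,16,0],0],[0,[0,15,0],0],[0,[0,15,0],0]])

```text
t: 55.9
tool_pos: [0.5029, 0.0954, 0.3731]
orientation: [2.245, 2.197, 0.002]
force: [-0.2, -0.6, -0.1]
opening: 0.0006
```

Request:
apply_moves(deltas=[[0,[0,10,10],0],[0,[0,8,11],0],[0,[0,5,10],0],[0,[0,3,7],0],[0,[0,1,3],0]])

```text
t: 56.52
tool_pos: [0.5284, 0.0953, 0.3298]
orientation: [-2.244, -2.197, 0.002]
force: [-0.8, -0.3, 0.8]
opening: 0.0004
```

Request:
apply_moves(deltas=[[0,[0,0,2],0],[0,[0,0,0],0]])

```text
t: 56.78
tool_pos: [0.5285, 0.0953, 0.3288]
orientation: [2.244, 2.198, 0.0]
force: [0.3, 0.0, 0.6]
opening: 0.0005
```

```bash
python3 -c "
from h import *
cart()"
```

```text
t 56.775 carton X,Y,h mm [-42.5  -0.7   6.8] yaw -0.021 F [0.3 0.  0.6] q [ 0.08  0.01  1.76 -0.    1.38  0.1 ]
```

Request:
apply_moves(deltas=[[0,[0,0,2],0],[0,[0,0,0],0]])

```text
t: 57.02
tool_pos: [0.5287, 0.0953, 0.3283]
orientation: [2.244, 2.198, 0.001]
force: [-4.0, -0.6, 9.2]
opening: 0.0006
```

Request:
apply_moves(deltas=[[0,[0,0,-45],0],[0,[0,0,-55],0],[0,[0,48,0],0],[0,[0,48,0],0],[0,[0,48,0],0]])

```text
t: 57.65
tool_pos: [0.6739, 0.0922, 0.4274]
orientation: [2.244, 2.197, 0.002]
force: [0.6, -0.0, 0.5]
opening: 0.0005
```

Request:
apply_moves(deltas=[[0,[0,47,0],0],[0,[0,0,0],0],[0,[0,0,30],0],[0,[0,0,26],0],[0,[0,0,0],0]])

```text
t: 58.28
tool_pos: [0.7182, 0.0913, 0.3684]
orientation: [-2.242, -2.196, 0.005]
force: [-0.1, -0.5, 0.6]
opening: 0.0004
```

```bash
python3 -c "
from h import *
cart()"
```

```text
t 58.275 carton X,Y,h mm [146.4  -0.3  46.4] yaw -0.021 F [-0.1 -0.5  0.6] q [0.06 0.49 1.13 0.   1.53 0.08]
```

Request:
apply_moves(deltas=[[0,[0,-16,0],0],[0,[0,-16,0],0],[0,[0,-15,0],0],[0,[0,-15,0],0],[0,[0,-15,0],0]])

```text
t: 58.9
tool_pos: [0.6421, 0.093, 0.3736]
orientation: [2.243, 2.196, 0.005]
force: [1.0, 1.2, -0.1]
opening: 0.0007
```

Request:
apply_moves(deltas=[[0,[0,-10,9],0],[0,[0,-8,11],0],[0,[0,-5,9],0],[0,[0,-3,7],0],[0,[0,-1,3],0]])

```text
t: 59.52
tool_pos: [0.6155, 0.0934, 0.3311]
orientation: [-2.244, -2.198, 0.001]
force: [-0.1, -0.3, 0.4]
opening: 0.0001
```

Request:
apply_moves(deltas=[[0,[0,0,2],0],[0,[0,0,1],0],[0,[0,0,0],0]])

```text
t: 59.9
tool_pos: [0.6157, 0.0934, 0.3287]
orientation: [-2.245, -2.198, 0.0]
force: [0.2, -0.2, 0.1]
opening: 0.0002
```

```bash
python3 -c "
from h import *
cart()"
```

```text
t 59.9 carton X,Y,h mm [44.7 -0.6  6.7] yaw -0.021 F [ 0.2 -0.2  0.1] q [ 0.07  0.24  1.51 -0.    1.4   0.09]
```

Request:
apply_moves(deltas=[[0,[0,0,2],0],[0,[0,0,1],0],[0,[0,0,0],0]])

```text
t: 60.28
tool_pos: [0.6157, 0.0934, 0.3282]
orientation: [2.244, 2.197, 0.001]
force: [-7.6, -0.6, 15.0]
opening: 0.0004
```

Request:
apply_moves(deltas=[[0,[0,0,-45],0],[0,[0,0,-60],0],[0,[0,0,-60],0],[0,[45,-35,0],0],[0,[45,-35,0],0]])

```text
t: 60.9
tool_pos: [0.5471, 0.1853, 0.4921]
orientation: [2.246, 2.195, 0.004]
force: [0.1, 1.2, -0.5]
opening: 0.0003
```

Request:
apply_moves(deltas=[[0,[45,-35,0],0],[0,[45,-35,0],0],[0,[45,-35,0],0],[0,[45,-35,0],0],[0,[45,-35,0],0]])

```text
t: 61.52
tool_pos: [0.376, 0.4147, 0.491]
orientation: [2.245, 2.198, 0.001]
force: [0.9, 0.9, 0.3]
opening: 0.0002
```

Request:
apply_moves(deltas=[[0,[45,-35,0],0],[0,[0,0,0],0],[0,[0,0,0],0]])

```text
t: 61.9
tool_pos: [0.3433, 0.4591, 0.4906]
orientation: [2.243, 2.198, -0.0]
force: [0.3, -0.2, 0.0]
opening: 0.0003
```

```bash
python3 - <<'E'
from h import *
t,_=snap('top','top3.png');s,_=snap('scene','scene3.png')
P=np.zeros((600,800,3),np.uint8)
P[:300,:400]=cv2.resize(t,(400,300));P[:300,400:]=cv2.resize(s,(400,300))
P[300:,:400]=cv2.resize(t[140:260,165:345],(400,300));P[300:,400:]=cv2.resize(s[120:300,260:500],(400,300))
cv2.imwrite('pics/m2.png',P); cart()
E
```

```text
t 62.0 carton X,Y,h mm [-235.3  358.1  168.8] yaw -0.022 F [ 0.6  0.5 -0.5] q [ 0.84  0.04  1.43 -0.    1.67  0.86]
```

View pics/m2.png

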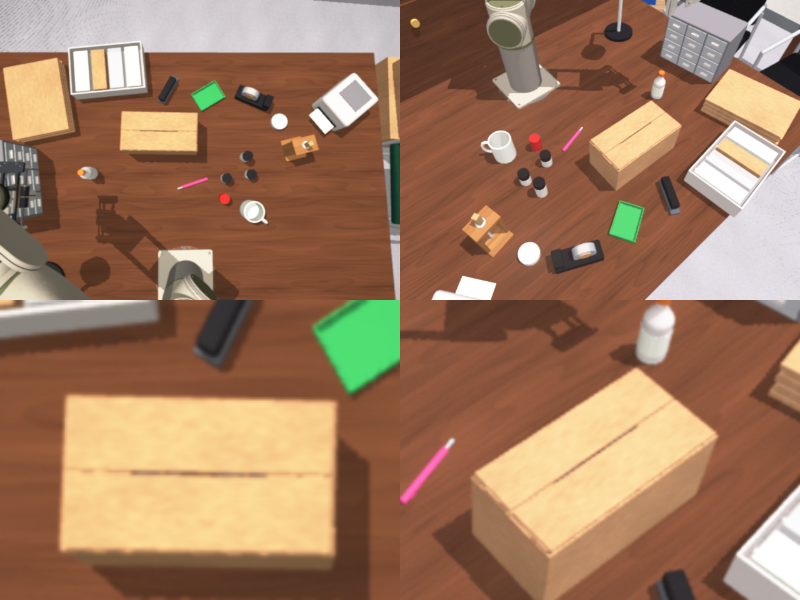

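The carton is closed flat, three spares stand on the table, the rod hangs in its stand, and nothing else looks disturbed. Handing in.

```bash
python3 -c "
from plant import order
print(order.close_job())"
```

```text
the job is handed in; nothing more can be done
None
```

The kit is packed and handed in at about 62 s of the 210 s allowed.

- **Sounding:** I sounded the pockets left to right and touched the floor each time (12–22 N). The depths came out at about 56 mm left, 63 mm middle and 52 mm right.
- **Jars:** I put a medium jar in the left pocket, the tall jar in the middle and a medium jar in the right. The picture after placing showed all three standing in their pockets.
- **Rod:** I hung it back in its stand before moving any jars, and it still hung upright with its collar on the board in the last picture.
- **Flaps:** I folded both end flaps first, then the near and far long flaps, and pressed each one flat. I judged them by press height and by the closing picture, not by measured angles.
- **Last check:** The closing top and scene pictures showed the carton shut and flat. One medium and two short spares were upright on the table, and the other items looked unmoved.

No check failed. My early visual depth estimates (about 55, 64 and 55 mm) differed from the rod by 1 to 3 mm, which did not change any jar choice. After the lid was closed I could not re-check the jars inside.

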